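# Pack the grill kit into the clip-lid tray

### The job

Pack the grill kit into the white clip-lid tray so that it can be carried indoors: stand the large and the small knob-topped shaker upright, each in the ring holder of its own size, stand the straight-sided ribbed ramekin in the square holder, and lay the closed tongs flat along the tray's long trough. Set each thing down rather than dropping it. Leave the open steel beaker and the flared white dip bowl where they are; they are still in use at the grill.

Things in the scene. Friction and masses are not known exactly. Their poses are not given: they have to be found in the camera images.
- shaker_large: Large stainless shaker: steel cylinder 60 mm in diameter, 86 mm high; on it a dark dial cap 6 mm thick and a black turning-knob bar (37 x 10 mm, 16 mm high, along the body's x); 108 mm high in all, about 280 g. Rigid: the knob does not turn. Origin at the centre of its underside, z up. Its place: upright in holder_large.
- shaker_small: Small stainless shaker, same form: steel cylinder 42 mm in diameter and 72 mm high, a dark dial cap 6 mm thick and a black knob bar (26 x 10 mm, 14 mm high, along the body's x); 92 mm high in all, 150 g. Origin at the centre of its underside, z up. Its place: upright in holder_small.
- ramekin: White ceramic ramekin, straight-sided with fine upright ribs, 62 mm in outer diameter, 44 mm high, wall 4 mm, open and empty, 130 g. Origin at the centre of its underside, z up. Its place: upright in holder_square.
- tongs: Closed, rigid steel tongs lying flat: 232 mm long plus a 20 mm pull ring at the hinge end, 20 mm high (heads 22), 140 g. Two arms side by side, 33 mm over their parallel outer faces from x = -35 to +45 mm; heads 45 mm wide. Origin mid-length on the underside; x along them to the heads, y across, z up. Place: flat in the tray's trough, either end first.
- beaker: LOOK-ALIKE, stays where it is: open stainless beaker without cap or knob, 60 mm in diameter, 92 mm high. Origin at the centre of its underside.
- dip_bowl: LOOK-ALIKE, stays where it is: flared round-bottomed white ceramic dip bowl, 88 mm wide at the rim, 36 mm high, smooth. Origin at the centre of its underside.
- tray: White tray base, fixed, 304 (x) by 212 (y) by 16 mm. Origin: centre of its underside, on the red mat (2 mm thick); z up. Row of three holders, centres x = -98, 0, 98, y = 55 mm. Beside it the trough for the tongs, centre x = 0, y = -50 mm, inside 296 (x) by 104 mm: floor 4 mm, rim and lip 16 mm above the origin. Clips reach 9 mm out of the long sides, lugs 17 mm out of the ends.
- holder_large: Grey drop-in holder, fixed in one of the three bays of the tray (which bay varies): a 92 mm square plate with a wide round ring, 76 mm inside, 84 mm outside. Origin at the centre of its underside; the floor inside the ring is 4 mm and the ring's top 24 mm above the origin.
- holder_small: Grey drop-in holder, fixed in another bay: a 92 mm square plate with a narrow round ring, 58 mm inside, 66 mm outside. Origin at the centre of its underside; floor 4 mm and ring top 24 mm above the origin.
- holder_square: Grey drop-in holder, fixed in the remaining bay: a 92 mm square shallow pan, 82 mm square inside. Origin at the centre of its underside; floor 5 mm and the low wall's top 12 mm above the origin.

How it is judged:
At the end, for the whole second after the job is handed in: Shakers upright on the floors of their own rings (11 mm, 0.1 rad) and ramekin on that of the square holder (14 mm), heights within 4 mm; tongs flat in the trough, within 40 mm lengthwise, 32 mm across, 0.25 rad; all at rest; beaker and dip bowl upright within 20 mm of their starts (horizontal distance between shaker_large and holder_large below 0.011 m and z of shaker_large in the frame of holder_large between 0 and 0.008 m and angle between each of shaker_large, shaker_small, ramekin, beaker, dip_bowl's own z axis and vertical below 0.1 rad and linear speed of each of shaker_large, shaker_small, ramekin, tongs below 0.02 m/s and angular speed of each of shaker_large, shaker_small, ramekin, tongs below 0.2 rad/s and horizontal distance between shaker_small and holder_small below 0.011 m and z of shaker_small in the frame of holder_small between 0 and 0.008 m and horizontal distance between ramekin and holder_square below 0.0145 m and z of ramekin in the frame of holder_square between 0.001 and 0.009 m and x of tongs in the frame of tray between -0.04 and 0.04 m and y of tongs in the frame of tray between -0.082 and -0.018 m and z of tongs in the frame of tray between 0 and 0.009 m and angle between the x axis of tongs and the x axis of tray, either way round below 0.25 rad and angle between tongs's own z axis and vertical below 0.08 rad and distance of each of beaker, dip_bowl from where it was at the start of the episode below 0.02 m); the robot touches nothing.
It fails at once if the plain steel beaker was moved more than 20 mm or tipped (distance of beaker from where it was at the start of the episode above 0.02 m or angle between beaker's own z axis and vertical above 0.35 rad).
It fails at once if the flared dip bowl was moved more than 20 mm or tipped (distance of dip_bowl from where it was at the start of the episode above 0.02 m or angle between dip_bowl's own z axis and vertical above 0.35 rad).
It fails at once if a piece of the kit was dropped or thrown (faster than 0.75 m/s, a fall of about 3 cm, with no finger on it) ((linear speed of shaker_large above 0.75 m/s and not (contact force between the fingers and shaker_large above 0.05 N)) or (linear speed of shaker_small above 0.75 m/s and not (contact force between the fingers and shaker_small above 0.05 N)) or (linear speed of ramekin above 0.75 m/s and not (contact force between the fingers and ramekin above 0.05 N)) or (linear speed of tongs above 0.75 m/s and not (contact force between the fingers and tongs above 0.05 N))).
It also fails if it takes over 112 s, if anything falls off the work surface, if the arm or the gripper's body presses on something with over 40 N, if the wrist force passes 120 N, or if a joint passes its speed limit or range.

### The arm

A 7-joint arm with a two-finger parallel gripper is mounted at the origin on the work surface. World frame = base frame: x ahead of the robot, y to its left, z up, the work surface at z = 0. Lengths are in m, angles in rad, forces in N, time in s.
With the tool pointing down it reaches from about 0.425 to 0.875 m from the base axis. Payload 4.7 kg.
Tool frame: the origin (TCP) lies at the centre of the arm's flange, where the gripper is bolted on; the fingertips stand 182 mm ahead of it and the grasp point (between the pads) lies 164 mm ahead of it; z points along the fingers, y is the direction in which the jaws open and shut (so a half turn about z gives the same grasp; the last joint's range is limited). The gripper opens to 87 mm and grips with 3 to 60 N. Pads are 19 mm wide; open, the fingers measure 117 mm over their backs; the gripper's body (75 mm by 190 mm) begins 51 mm behind the grasp point.
Start: joints at [1.141, 0.321, -0.07, 1.45, 0.023, 1.371, -0.057], TCP at [0.279, -0.587, 0.405] pointing down, gripper open.
Joint ranges: [-2.86, 2.86], [-0.3, 2.09], [-1.38, 1.24], [0.06, 2.45], [-1.56, 4.7], [0.09, 2.05], [-2.69, 2.69]. Speed limits (rad/s): [2.57, 2.57, 3.14, 3.14, 3.14, 3.14, 3.14].

### API

Orientations are given as a unit quaternion [x, y, z, w].
In Python, from cell import r gives the robot as it stands.
- The arm moves only by the tool arm_command, never from a script. Its argument "targets" is a list of rows, each a list of 2 entries, a list of its own where there are three numbers: the shift along the tool's x, y, z in cm, then the turn about the tool's z in degrees. A call has exactly 10 rows; each row shifts and turns the commanded pose from where the row before left it, along the tool's axes as they then stand; what a row does not reach is not made up. A row lasts 1/8 s, in which the tool goes at most 62.5 mm and 10.7 degrees, less where a joint would pass 70% of its speed; a pose out of reach is approached as far as the arm can. A call with a gripper value outside its range is refused whole. "hand" is the opening in per cent of the stroke, from 0 (shut) to 100 (fully open), set as the call begins (left out, the last holds). The fingers move at their own pace and stop on an object; "squeeze" is the grip in N (left out, the last holds). Time passes only in rows, so rows that do not move let the fingers close, or fill a call up. It gives the time, the measured TCP pose, the force and the opening at its end, in the units of the state.
- r.observe(): the state, without advancing time (a new reading comes with each control period).
- r.get_image(name): name is "scene" or "top"; returns a dict with "img" (384x512x3 uint8, red, green, blue), "K" (3x3 intrinsics, pixels), "k1" (the pictures are not rectified: a ray, as slopes to the right and down, at radius r is drawn at 1 + k1 r^2 times it, then the intrinsics apply), "cam_to_world" (4x4, takes a point from camera to world coordinates). Camera axes: x right, y down, z forward; pixel columns grow to the right and rows downward; lengths in m; the calibration is good to about 2 mm. A picture is of the moment at which its call begins. There is no depth.
- r.close_job(): hands the job in, once; it reports no verdict.
Trained networks look in the newest picture that a camera, given by its name, has taken for a name from the list of things; names that differ only in an ending like _2 or _b are one class to them, and where a whole thing is asked for, a point or a joint stands for the part that bears it (a point fixed in the world has none). Each returns a list of dicts, best first, with "p" (0 to 1); they miss things now and then, are a little off and sometimes report something else, mostly with a low value. They report only what shows in the picture. A call takes as long as a camera call.
- r.spot_in(camera, name): "box" ([left, top, right, bottom] in pixels, round what is visible of it).
The state is a dict: "time_s": time; "qpos": joint angles; "qvel": joint speeds; "joint_torque": joint torques, N m; "eef_pos": TCP position; "tcp_rot": TCP orientation; "ft_force": force on the tool from outside, world axes, zero at the start; "wrist_torque": the same for the moment, N m; "gripper_width": opening from 0.0 (shut) to 1.0 (fully open).
Only numpy, scipy, OpenCV 4.12 (cv2) and the standard library are available. Lean on these libraries where they do the work, as an engineer would, in place of code of your own. Each camera call takes 0.05 s, during which the arm holds its last target.

## Working session

There is one attempt and no reset: what is moved stays moved. The work goes in short steps, Python scripts to look and compute and a tool call to move; the robot and the scene stay as the last step left them, time stands still between calls to the robot, and variables do not carry over. Pictures are saved under pics/ and viewed, and the job is handed in when it is done.

Besides the shell and the picture viewer there is one more tool, called after "Call:" by a JSON object that holds its "name" and its "arguments". arm_command: Moves the arm, as the interface text tells. Its arguments: {"type":"object","properties":{"targets":{"type":"array","items":{"type":"array"}},"hand":{"type":"number"},"squeeze":{"type":"number"}},"required":["targets"]}

```bash
ls; mkdir -p pics; python3 - <<'E'
from cell import r
import cv2
o=r.observe(); print(o)
for c in("scene","top"):
    d=r.get_image(c); cv2.imwrite(f"pics/{c}0.png",d["img"][:,:,::-1]); print(c,d["K"],d["k1"],d["cam_to_world"])
    for n in["shaker_large","shaker_small","ramekin","tongs","beaker","dip_bowl","tray","holder_large","holder_small","holder_square"]:
        print(n,[( [round(v) for v in x["box"]],round(x["p"],2)) for x in r.spot_in(c,n)][:3])
E
```

```text
pics
{'time_s': 0.0, 'qpos': array([ 1.14109684,  0.3218414 , -0.07007909,  1.45164918,  0.02261116,
        1.37077218, -0.05692352]), 'qvel': array([-4.24060796e-04,  8.83068214e-05, -4.84991471e-04, -1.86595437e-04,
        2.41462473e-04, -1.44681128e-03,  5.61238248e-04]), 'joint_torque': array([-6.98691438e-04, -4.91292787e+01, -4.04252177e-01, -3.12521267e+01,
       -6.40344224e-02,  4.39421413e-02,  1.56615042e-04]), 'eef_pos': array([ 0.27897747, -0.58687566,  0.40366214]), 'tcp_rot': array([ 9.75480307e-01,  2.20084719e-01, -2.59672771e-04, -9.05062919e-04]), 'ft_force': array([-0.47164548,  0.04213797, -0.35022363]), 'wrist_torque': array([-0.00548272,  0.03071755,  0.00554963]), 'gripper_width': 1.0026351321605766}
scene [[394.88759219   0.         255.21063929]
 [  0.         394.88759219 191.35590253]
 [  0.           0.           1.        ]] -0.04435080414773508 [[ 0.57487932  0.60030871 -0.5560065   1.0072433 ]
 [ 0.81821799 -0.42653237  0.38547302 -0.23561653]
 [-0.00575196 -0.67653499 -0.73638802  0.66437718]
 [ 0.          0.          0.          1.        ]]
sha
[... 645 characters left out ...]
    ]] -0.05062386333625952 [[ 0.02547106 -0.99783039  0.06071036  0.49369083]
 [-0.9985925  -0.02257034  0.04799575  0.04604524]
 [-0.04652137 -0.06184741 -0.99700083  0.8491851 ]
 [ 0.          0.          0.          1.        ]]
shaker_large [([180, 244, 217, 276], 0.67)]
shaker_small [([256, 248, 281, 274], 0.93)]
ramekin [([212, 180, 246, 210], 0.88)]
tongs [([166, 122, 292, 144], 0.95)]
beaker [([96, 235, 143, 270], 0.81)]
dip_bowl [([146, 178, 189, 224], 0.65)]
tray [([213, 181, 248, 211], 0.72)]
holder_large [([355, 224, 413, 276], 0.67), ([254, 248, 279, 276], 0.2)]
holder_small [([382, 130, 436, 184], 0.83), ([350, 123, 492, 299], 0.5)]
holder_square [([367, 174, 421, 230], 0.94)]
```

View pics/scene0.png

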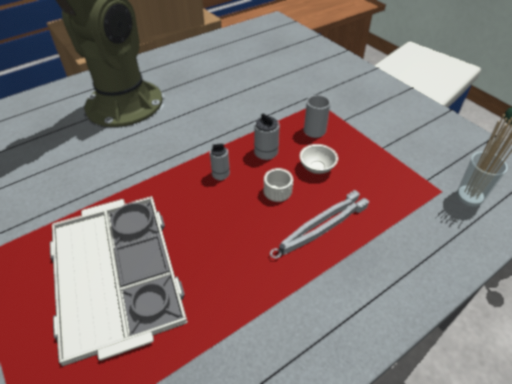

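View pics/top0.png

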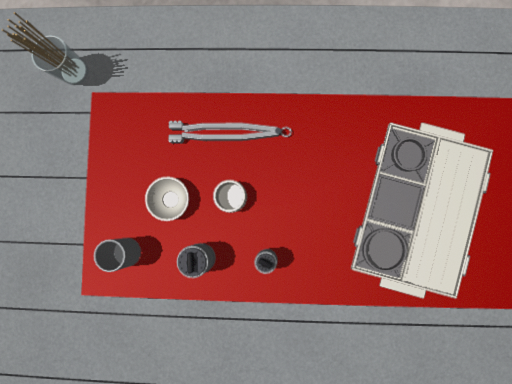

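The scene picture shows the tray at lower left, with the large ring at about (132,220), the square holder at (140,262) and the small ring at (152,300). The small shaker is at (220,162), the large shaker at (266,138), the ramekin at (278,185) and the tongs between (275,255) and (365,200). In the top picture the holders, from the top down, are small, square, large. The networks agree on all of these. Next I'll measure them with enlarged crops.

```bash
cat > h.py <<'E'
import numpy as np, cv2
from cell import r
def und(d,uv):
    K=np.array(d["K"]);k1=d["k1"];D=np.array([k1,0,0,0],float)
    return cv2.undistortPoints(np.array(uv,float).reshape(-1,1,2),K,D)[:,0]
def unproj(d,uv,z):
    n=und(d,uv);T=np.array(d["cam_to_world"])
    rays=np.c_[n,np.ones(len(n))]@T[:3,:3].T
    o=T[:3,3]; z=np.broadcast_to(z,len(n))
    return o+rays*((z-o[2])/rays[:,2])[:,None]
def proj(d,P):
    T=np.linalg.inv(np.array(d["cam_to_world"]));rv,_=cv2.Rodrigues(T[:3,:3])
    p,_=cv2.projectPoints(np.array(P,float).reshape(-1,1,3),rv,T[:3,3],np.array(d["K"]),np.array([d["k1"],0,0,0],float))
    return p[:,0]
def crop(d,name,box,s):
    l,t,R,b=box
    cv2.imwrite(name,cv2.resize(d["img"][t:b,l:R,::-1],None,fx=s,fy=s,interpolation=cv2.INTER_CUBIC))
E
python3 - <<'E'
from h import *
t=r.get_image("top");s=r.get_image("scene")
np.save('/tmp/t.npy',t,allow_pickle=True);np.save('/tmp/s.npy',s,allow_pickle=True)
crop(t,"pics/t_tray.png",(340,110,500,310),3)
crop(t,"pics/t_obj.png",(90,110,300,290),3)
crop(s,"pics/s_obj.png",(200,85,380,265),3)
crop(s,"pics/s_tray.png",(40,190,200,370),3)
f=lambda uv,z:print(np.round(unproj(t,uv,z),3).tolist())
f([[(355+413)/2,250],[409,157],[394,202]],0.02)
E
```

```text
[[0.436, -0.156, 0.02], [0.621, -0.204, 0.02], [0.531, -0.175, 0.02]]
```

View pics/t_tray.png

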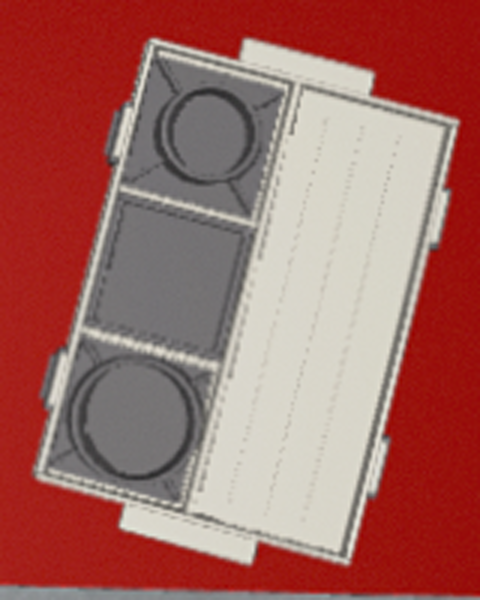

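View pics/t_obj.png

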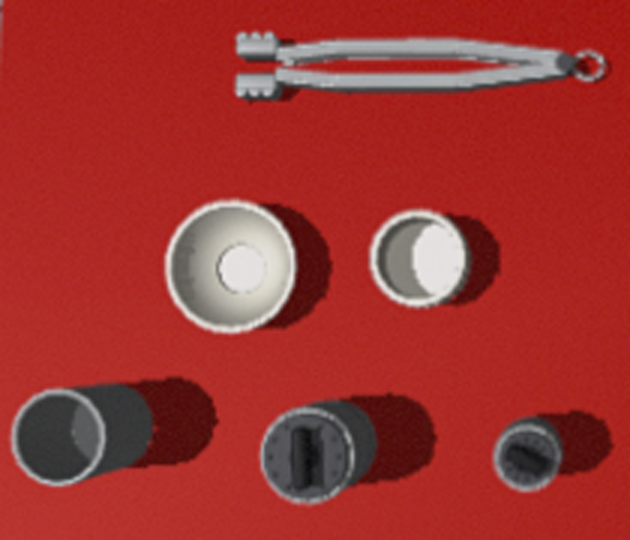

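View pics/s_obj.png

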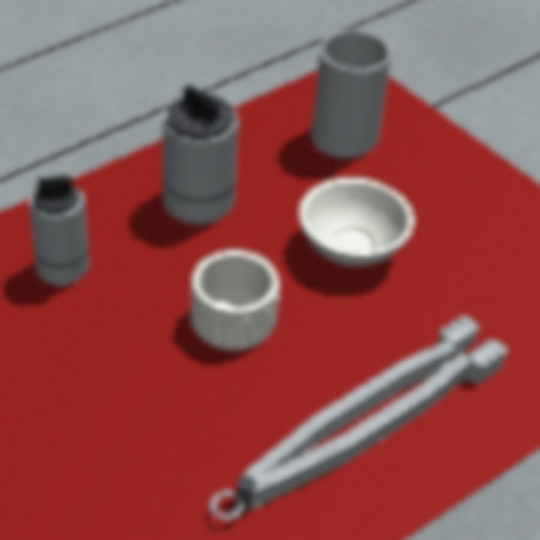

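```bash
cat > fit.py <<'E'
from h import *
t=np.load('/tmp/t.npy',allow_pickle=True).item();s=np.load('/tmp/s.npy',allow_pickle=True).item()
def c2p(c,o): return (np.array(c,float)+.5)/3-.5+np.array(o)
T=lambda c:c2p(c,(340,110)); O=lambda c:c2p(c,(90,110))
cor=unproj(t,T([[150,40],[458,122],[348,563],[35,475]]),.018)[:,:2]
c=cor.mean(0)
print("corners",np.round(cor,3).tolist(),c)
# tray x along which direction? holders y=+55: 
ey=(cor[0]+cor[3]-cor[1]-cor[2]);ey/=np.linalg.norm(ey)
ex=np.array([ey[1],-ey[0]]); yaw=np.arctan2(ex[1],ex[0])
ex2=cor[0]+cor[1]-cor[2]-cor[3]; print("yaw",yaw,"long-edge yaw",np.arctan2(ex2[1],ex2[0]),np.linalg.norm(ex2)/2)
def tr(x,y,yaw=yaw): return c+np.array([np.cos(yaw)*x-np.sin(yaw)*y,np.sin(yaw)*x+np.cos(yaw)*y])
for x in(-98,0,98): print("bay",x,np.round(tr(x/1e3,.055),4))
print("rings small,large",np.round(unproj(t,T([[210,136],[137,417]]),.002+.004+.024),4).tolist())
zz={'L':(307,456,.088),'S':(528,456,.074),'R':(420,258,.046),'D':(231,267,.038),'B':(58,437,.094)}
pos={}
for k,(u,v,z) in zz.items():
    pos[k]=unproj(t,O([[u,v]]),z)[0,:2]; print(k,np.round(pos[k],4),np.hypot(*pos[k]))
h=unproj(t,O([[257,45],[257,87],[565,64],[589,66],[236,65],[606,66]]),.02); print("tongs",np.round(h,4).tolist())
E
python3 fit.py
```

```text
corners [[0.689, -0.166], [0.638, -0.371], [0.347, -0.298], [0.399, -0.093]] [ 0.51828651 -0.23210808]
yaw -0.24579814674169015 long-edge yaw -0.2463694075209747 0.29982801782353397
bay -98 [ 0.4366 -0.1549]
bay 0 [ 0.5317 -0.1788]
bay 98 [ 0.6267 -0.2026]
rings small,large [[0.6233, -0.2024, 0.03], [0.4393, -0.1563, 0.03]]
L [0.4096 0.2082] 0.4594756722139541
S [0.4124 0.0737] 0.41892593601373374
R [0.5344 0.1477] 0.5544527939700424
D [0.526  0.2738] 0.5929893082154789
B [0.4164 0.3627] 0.5522190231110233
tongs [[0.6784, 0.2672, 0.02], [0.6494, 0.266, 0.02], [0.6683, 0.0573, 0.02], [0.6672, 0.0412, 0.02], [0.6644, 0.2811, 0.02], [0.6674, 0.0298, 0.02]]
```

```bash
cat > ov.py <<'E'
from fit import *
import sys
def circ(x,y,z,R): a=np.linspace(0,2*np.pi,60); return np.c_[x+R*np.cos(a),y+R*np.sin(a),0*a+z]
def draw(d,polys,box,name,sc=4):
    l,tt,R,b=box
    im=cv2.resize(d["img"][tt:b,l:R,::-1],None,fx=sc,fy=sc,interpolation=cv2.INTER_CUBIC)
    for P,col in polys:
        p=((proj(d,P)-[l,tt]+.5)*sc-.5)
        cv2.polylines(im,[np.round(p*8).astype(int).reshape(-1,1,2)],False,col,1,cv2.LINE_AA,3)
    cv2.imwrite(name,im)
G=(0,255,0);Y=(0,255,255)
ob=[(circ(*pos['L'],.088,.030),G),(circ(*pos['L'],.002,.030),Y),(circ(*pos['S'],.074,.021),G),(circ(*pos['S'],.002,.021),Y),
 (circ(*pos['R'],.046,.031),G),(circ(*pos['R'],.002,.031),Y)]
ty=np.arctan2(.2665-.0573,.664-.6683)
to=np.array([.6664,.165])
def tp(x,y,z=.022): return [to[0]+np.cos(ty)*x-np.sin(ty)*y,to[1]+np.sin(ty)*x+np.cos(ty)*y,z]
ob.append(([tp(-.035,.0165),tp(.045,.0165),tp(.116,.0225),tp(.116,-.0225),tp(.045,-.0165),tp(-.035,-.0165),tp(-.116,-.01),tp(-.116,.01),tp(-.035,.0165)],G))
w=lambda x,y,z:[*tr(x,y),z]
tray=[([w(-.152,-.106,.018),w(.152,-.106,.018),w(.152,.106,.018),w(-.152,.106,.018),w(-.152,-.106,.018)],G)]
for b,R in((-.098,.042),(.098,.033)):
  for hb in (.002+.002,):
    tray.append((circ(*tr(b,.055),hb+.024,R),Y)); tray.append((circ(*tr(b,.055),hb+.024,R-.004),Y))
if __name__=="__main__":
    draw(t,ob,(150,110,300,290),"pics/o1.png"); draw(s,ob,(200,100,380,265),"pics/o2.png")
    draw(t,tray,(340,110,500,310),"pics/o3.png",3); draw(s,tray,(40,190,200,370),"pics/o4.png",3)
E
python3 ov.py >/dev/null; cd pics; python3 -c "
import cv2,numpy as np
def j(a,b,o):
    a,b=cv2.imread(a),cv2.imread(b);h=min(a.shape[0],b.shape[0]);
    f=lambda i:cv2.resize(i,(int(i.shape[1]*h/i.shape[0]),h))
    m=np.hstack([f(a),f(b)]);k=min(1,800/m.shape[1]);k=min(k,600/m.shape[0]);cv2.imwrite(o,cv2.resize(m,None,fx=k,fy=k,interpolation=cv2.INTER_AREA))
j('o3.png','o4.png','o34.png')"
cd pics; python3 -c "
import cv2
for n in('o1','o2'):
    i=cv2.imread(n+'.png');k=min(800/i.shape[1],600/i.shape[0],1);cv2.imwrite(n+'s.png',cv2.resize(i,None,fx=k,fy=k,interpolation=cv2.INTER_AREA))"
```

```text
(no output)
```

View pics/o34.png

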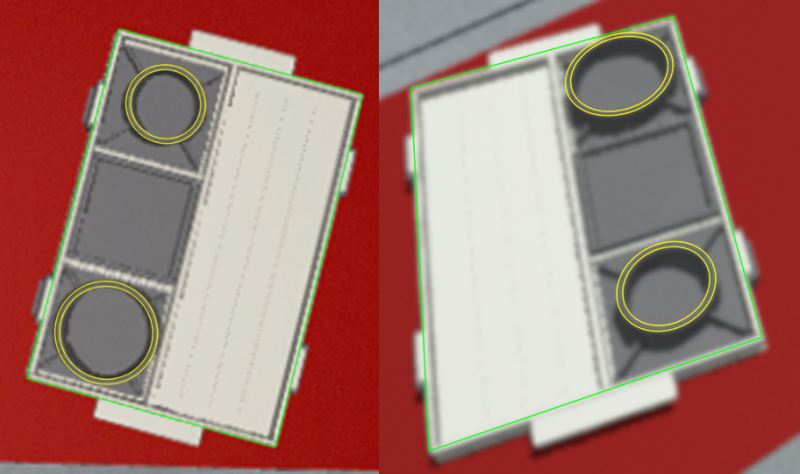

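View pics/o1s.png

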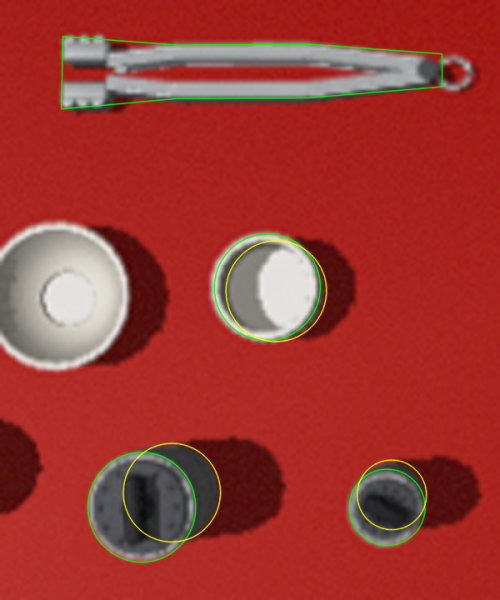

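View pics/o2s.png

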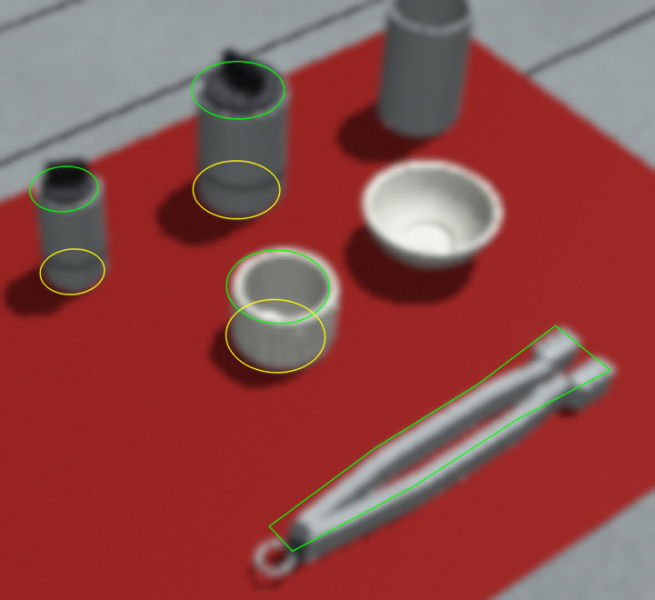

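```bash
cat > go.py <<'E'
import sys,numpy as np
from cell import r
from scipy.spatial.transform import Rotation as Ro
o=r.observe();p=np.array(o["eef_pos"]);R=Ro.from_quat(o["tcp_rot"]).as_matrix()
ya=np.degrees(np.arctan2(R[1,1],R[0,1]))
print("t",round(o["time_s"],2),"p",np.round(p,4),"jaw",round(ya,1),"q",np.round(o["qpos"],2),"f",np.round(o["ft_force"],1),"w",round(o["gripper_width"]*87,1))
print("tool z",np.round(R[:,2],3))
if len(sys.argv)>3:
    g=np.array([float(v) for v in sys.argv[1:4]]);a=float(sys.argv[4]) if len(sys.argv)>4 else ya
    turn=-((a-ya+180)%360-180)
    print("turn tool z deg",round(turn,1))
    R2=R@Ro.from_euler('z',turn,degrees=True).as_matrix()
    print("shift after turn cm",np.round(R2.T@(g-p)*100,2),"shift before turn cm",np.round(R.T@(g-p)*100,2))
E
python3 go.py .667 .166 .35 1.2
```

```text
t 1.2 p [ 0.2791 -0.5871  0.4048] jaw -64.6 q [ 1.14  0.32 -0.07  1.45  0.02  1.37 -0.06] f [ 0.7  0.9 -0.1] w 86.9
tool z [ 0. -0. -1.]
turn tool z deg -65.8
shift after turn cm [74.48 40.36  5.47] shift before turn cm [ 67.37 -51.36   5.47]
```

Call:
{"name": "arm_command", "arguments": {"targets": [[[0,0,0],-9.4],[[0,0,0],-9.4],[[0,0,0],-9.4],[[0,0,0],-9.4],[[0,0,0],-9.4],[[0,0,0],-9.4],[[0,0,0],-9.4],[[4.6,2.5,0.3],0],[[4.6,2.5,0.3],0],[[4.6,2.5,0.3],0]], "hand": 100, "squeeze": 30}}

```text
time_s: 2.45
eef_pos: [0.3517, -0.446, 0.3958]
tcp_rot: [0.7, 0.715, -0.0, 0.0]
ft_force: [1.3, -0.3, -0.4]
gripper_width: 1.003
```

Call:
{"name": "arm_command", "arguments": {"targets": [[[4.6,2.5,0.3],0],[[4.6,2.5,0.3],0],[[4.6,2.5,0.3],0],[[4.6,2.5,0.3],0],[[4.6,2.5,0.3],0],[[4.6,2.5,0.3],0],[[4.6,2.5,0.3],0],[[4.6,2.5,0.3],0],[[4.6,2.5,0.3],0],[[4.6,2.5,0.3],0]]}}

```text
time_s: 3.7
eef_pos: [0.5918, 0.0191, 0.3659]
tcp_rot: [0.7, 0.714, 0.0, 0.0]
ft_force: [0.8, -0.8, 0.2]
gripper_width: 1.003
```

```bash
python3 go.py .667 .166 .26 1.2
```

```text
t 3.7 p [0.5918 0.0191 0.3659] jaw 1.2 q [ 0.51  0.29 -0.69  1.63  0.19  1.29 -0.2 ] f [ 0.8 -0.8  0.2] w 87.3
tool z [ 0.001 -0.    -1.   ]
turn tool z deg -0.0
shift after turn cm [14.54  7.81 10.59] shift before turn cm [14.54  7.81 10.59]
```

Call:
{"name": "arm_command", "arguments": {"targets": [[[3.6,1.9,1.5],0],[[3.6,1.9,1.5],0],[[3.6,1.9,2],0],[[3.2,1.8,2],0],[[0,0,3],0],[[0,0,1],0],[[0,0,0],0],[[0,0,0],0],[[0,0,0],0],[[0,0,0],0]], "hand": 75}}

```text
time_s: 4.95
eef_pos: [0.6634, 0.1592, 0.2566]
tcp_rot: [0.7, 0.715, 0.0, 0.0]
ft_force: [-0.3, 0.9, -0.2]
gripper_width: 0.747
```

```bash
python3 go.py .667 .166 .187 1.2; python3 - <<'E'
from h import *
t=r.get_image("top");s=r.get_image("scene")
crop(t,"pics/a1.png",(150,60,310,220),4)
crop(s,"pics/a2.png",(200,85,400,265),3)
cv2.imwrite("pics/a.png",np.hstack([cv2.resize(cv2.imread("pics/a1.png"),(400,400)),cv2.resize(cv2.imread("pics/a2.png"),(400,400))]))
E
```

```text
t 4.95 p [0.6634 0.1592 0.2566] jaw 1.2 q [ 0.21  0.58 -0.67  1.51  0.38  1.18 -0.5 ] f [-0.3  0.9 -0.2] w 65.0
tool z [ 0.001  0.    -1.   ]
turn tool z deg 0.0
shift after turn cm [0.67 0.37 6.96] shift before turn cm [0.67 0.37 6.96]
```

View pics/a.png

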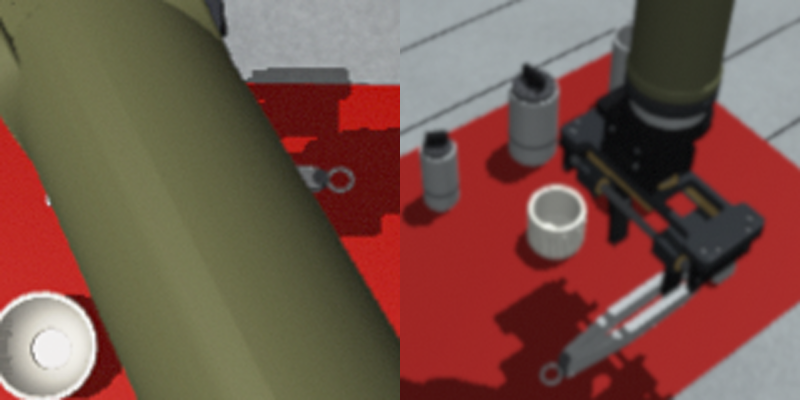

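The scene picture shows the gripper straddling the tongs, with the fingers on either side near (670,270) in the combined view. Descending now.

Call:
{"name": "arm_command", "arguments": {"targets": [[[0.35,0.2,0],0],[[0.3,0.2,0],0],[[0,0,1.5],0],[[0,0,1.5],0],[[0,0,1.5],0],[[0,0,1.2],0],[[0,0,0.8],0],[[0,0,0.4],0],[[0,0,0],0],[[0,0,0],0]]}}

```text
time_s: 6.3
eef_pos: [0.6673, 0.1661, 0.1873]
tcp_rot: [0.699, 0.715, 0.0, 0.0]
ft_force: [-0.1, -0.3, 0.4]
gripper_width: 0.751
```

Call:
{"name": "arm_command", "arguments": {"targets": [[[0,0,0],0],[[0,0,0],0],[[0,0,0],0],[[0,0,0],0],[[0,0,0],0],[[0,0,0],0],[[0,0,0],0],[[0,0,0],0],[[0,0,-1],0],[[0,0,-1],0]], "hand": 0, "squeeze": 30}}

```text
time_s: 7.55
eef_pos: [0.6668, 0.166, 0.2072]
tcp_rot: [0.699, 0.715, -0.0, -0.0]
ft_force: [-0.6, 0.1, -1.1]
gripper_width: 0.375
```

```bash
python3 go.py .506 -.281 .30 -103
```

```text
t 7.55 p [0.6668 0.166  0.2072] jaw 1.2 q [ 0.18  0.64 -0.65  1.53  0.41  1.11 -0.53] f [-0.6  0.1 -1.1] w 32.7
tool z [-0.001 -0.    -1.   ]
turn tool z deg 104.2
shift after turn cm [-5.62 47.18 -9.27] shift before turn cm [-44.34 -17.05  -9.27]
```

Call:
{"name": "arm_command", "arguments": {"targets": [[[0,0,-3],0],[[0,0,-4],9.57],[[0,0,-4],9.57],[[0,0,0],9.57],[[0,0,0],9.57],[[0,0,0],9.57],[[0,0,0],9.57],[[0,0,0],9.57],[[0,0,0],9.57],[[0,0,0],9.57]]}}

```text
time_s: 8.8
eef_pos: [0.6667, 0.1663, 0.3175]
tcp_rot: [0.999, 0.042, 0.0, -0.0]
ft_force: [0.2, 1.0, -1.5]
gripper_width: 0.377
```

Call:
{"name": "arm_command", "arguments": {"targets": [[[0,0,0],9.57],[[0,0,0],9.57],[[-0.5,4.7,0],0],[[-0.5,4.7,0],0],[[-0.5,4.7,0],0],[[-0.5,4.7,0],0],[[-0.5,4.7,0],0],[[-0.5,4.7,0],0],[[-0.5,4.7,0],0],[[-0.5,4.7,0],0]]}}

```text
time_s: 10.05
eef_pos: [0.5363, -0.19, 0.3176]
tcp_rot: [0.993, -0.122, 0.001, -0.0]
ft_force: [1.2, 0.7, -1.3]
gripper_width: 0.378
```

```bash
python3 go.py .506 -.281 .23 -104.1
```

```text
t 10.05 p [ 0.5363 -0.19    0.3176] jaw -104.0 q [ 0.48  0.22 -0.21  1.76  0.05  1.17 -1.56] f [ 1.2  0.7 -1.3] w 32.9
tool z [ 0.001 -0.    -1.   ]
turn tool z deg 0.1
shift after turn cm [-0.73  9.57  8.76] shift before turn cm [-0.75  9.57  8.76]
```

Call:
{"name": "arm_command", "arguments": {"targets": [[[-0.2,3.2,2],0],[[-0.2,3.2,2],0],[[-0.2,2.8,2],0],[[0,0,1.5],0],[[0,0,1],0],[[0,0,0],0],[[0,0,0],0],[[0,0,0],0],[[0,0,0],0],[[0,0,0],0]]}}

```text
time_s: 11.3
eef_pos: [0.5089, -0.2769, 0.232]
tcp_rot: [0.993, -0.122, 0.0, 0.0]
ft_force: [0.1, -0.1, -1.5]
gripper_width: 0.378
```

```bash
python3 go.py .506 -.281 .191 -104.1; python3 - <<'E'
from h import *
t=r.get_image("top");s=r.get_image("scene")
crop(t,"pics/b1.png",(340,110,512,320),3)
crop(s,"pics/b2.png",(20,150,230,370),3)
cv2.imwrite("pics/b.png",np.hstack([cv2.resize(cv2.imread("pics/b1.png"),(400,488)),cv2.resize(cv2.imread("pics/b2.png"),(400,488))]))
E
```

```text
t 11.3 p [ 0.5089 -0.2769  0.232 ] jaw -104.0 q [ 0.58  0.32 -0.15  1.82  0.05  1.01 -1.41] f [ 0.1 -0.1 -1.5] w 32.9
tool z [ 0. -0. -1.]
turn tool z deg 0.1
shift after turn cm [-0.18  0.46  4.1 ] shift before turn cm [-0.18  0.46  4.1 ]
```

View pics/b.png

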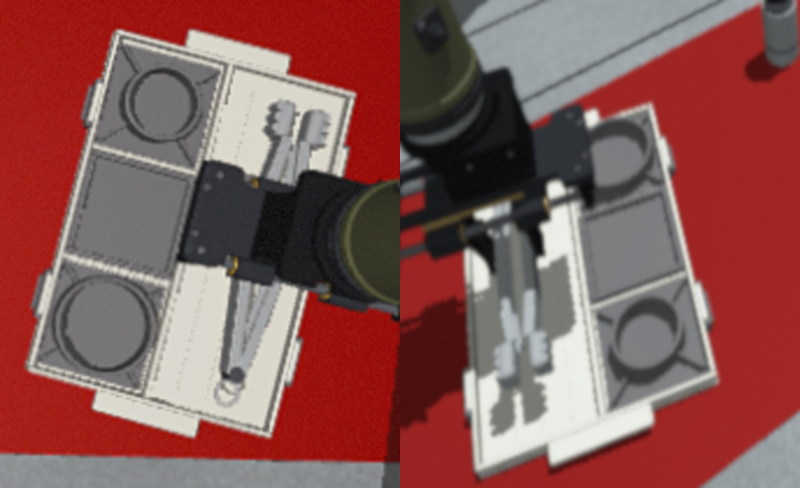

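Call:
{"name": "arm_command", "arguments": {"targets": [[[-0.1,0.2,1],0],[[-0.1,0.2,1],0],[[0,0,1],0],[[0,0,0.5],0],[[0,0,0.3],0],[[0,0,0.2],0],[[0,0,0],0],[[0,0,0],0],[[0,0,0],0],[[0,0,0],0]]}}

```text
time_s: 12.65
eef_pos: [0.506, -0.2803, 0.1919]
tcp_rot: [0.993, -0.122, 0.0, 0.0]
ft_force: [-0.7, 0.8, -1.7]
gripper_width: 0.376
```

```bash
python3 go.py .506 -.281 .191 -104.1
```

```text
t 12.65 p [ 0.506  -0.2803  0.1919] jaw -104.0 q [ 0.58  0.37 -0.14  1.84  0.06  0.93 -1.4 ] f [-0.7  0.8 -1.7] w 32.7
tool z [ 0. -0. -1.]
turn tool z deg 0.1
shift after turn cm [0.02 0.06 0.09] shift before turn cm [0.02 0.06 0.09]
```

Now lower the last 1 mm, release and go up.

Call:
{"name": "arm_command", "arguments": {"targets": [[[0,0,0.1],0],[[0,0,0],0],[[0,0,0],0],[[0,0,0],0],[[0,0,0],0],[[0,0,0],0],[[0,0,0],0],[[0,0,0],0],[[0,0,0],0],[[0,0,0],0]], "hand": 62}}

```text
time_s: 13.9
eef_pos: [0.5059, -0.2803, 0.1908]
tcp_rot: [0.993, -0.122, 0.0, 0.0]
ft_force: [-0.3, -0.5, -0.2]
gripper_width: 0.617
```

Call:
{"name": "arm_command", "arguments": {"targets": [[[0,0,-1],0],[[0,0,-1],0],[[0,0,-2],0],[[0,0,-4],0],[[0,0,-4],0],[[0,0,0],-9],[[0,0,0],-9],[[0,0,0],-9],[[0,0,0],-9],[[0,0,0],-9]]}}

```text
time_s: 15.15
eef_pos: [0.506, -0.2804, 0.3118]
tcp_rot: [0.963, 0.269, 0.0, 0.001]
ft_force: [0.2, -0.1, -0.3]
gripper_width: 0.619
```

```bash
python3 go.py .534 .148 .30 15; python3 - <<'E'
from h import *
t=r.get_image("top");s=r.get_image("scene")
crop(t,"pics/c1.png",(340,110,512,320),3)
crop(s,"pics/c2.png",(20,150,230,370),3)
cv2.imwrite("pics/c.png",np.hstack([cv2.resize(cv2.imread("pics/c1.png"),(400,488)),cv2.resize(cv2.imread("pics/c2.png"),(400,488))]))
E
```

```text
t 15.15 p [ 0.506  -0.2804  0.3118] jaw -58.7 q [ 0.66  0.24 -0.23  1.74  0.06  1.16 -0.61] f [ 0.2 -0.1 -0.3] w 53.8
tool z [ 0.001 -0.001 -1.   ]
turn tool z deg -73.7
shift after turn cm [40.65 13.79  1.15] shift before turn cm [ 24.62 -35.17   1.15]
```

View pics/c.png

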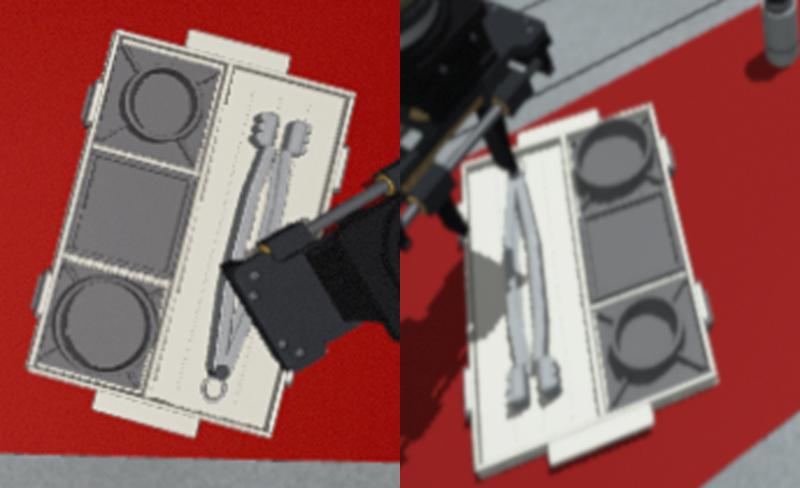

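```bash
python3 go.py .5355 .149 .28
```

```text
t 15.25 p [ 0.506  -0.2803  0.3117] jaw -59.0 q [ 0.66  0.24 -0.23  1.74  0.06  1.16 -0.62] f [ 0.5 -0.2  0. ] w 54.3
tool z [ 0.001 -0.001 -1.   ]
turn tool z deg -0.0
shift after turn cm [ 24.63 -35.29   3.14] shift before turn cm [ 24.63 -35.29   3.14]
```

Call:
{"name": "arm_command", "arguments": {"targets": [[[2.74,-3.92,0],0],[[2.74,-3.92,0],0],[[2.74,-3.92,0],0],[[2.74,-3.92,0],0],[[2.74,-3.92,0],0],[[2.74,-3.92,0],0],[[2.74,-3.92,0],0],[[2.74,-3.92,0],0],[[2.7,-3.92,1.5],0],[[0,0,1.6],0]], "hand": 100}}

```text
time_s: 16.5
eef_pos: [0.535, 0.1539, 0.2804]
tcp_rot: [0.963, 0.269, 0.001, -0.001]
ft_force: [-0.1, 0.2, -0.6]
gripper_width: 1.002
```

Call:
{"name": "arm_command", "arguments": {"targets": [[[0,0,0],0],[[0,0,0],0],[[0,0,0],0],[[0,0,0],0],[[0,0,0],0],[[0,0,0],0],[[0,0,0],0],[[0,0,0],0],[[0,0,0],0],[[0,0,0],0]]}}

```text
time_s: 17.75
eef_pos: [0.5356, 0.1489, 0.2797]
tcp_rot: [0.964, 0.267, -0.0, 0.0]
ft_force: [0.7, -0.5, -0.0]
gripper_width: 1.002
```

```bash
python3 go.py .5355 .149 .199; python3 - <<'E'
from h import *
t=r.get_image("top");s=r.get_image("scene")
crop(t,"pics/d1.png",(150,60,330,280),3)
crop(s,"pics/d2.png",(200,85,380,265),3)
cv2.imwrite("pics/d.png",np.hstack([cv2.resize(cv2.imread("pics/d1.png"),(400,488)),cv2.resize(cv2.imread("pics/d2.png"),(400,400)).__class__(0) if 0 else cv2.copyMakeBorder(cv2.resize(cv2.imread("pics/d2.png"),(400,400)),0,88,0,0,0)]))
E
```

```text
t 17.75 p [0.5356 0.1489 0.2797] jaw -59.0 q [ 0.15  0.26 -0.53  1.82  0.15  1.1  -1.47] f [ 0.7 -0.5 -0. ] w 87.2
tool z [-0. -0. -1.]
turn tool z deg -0.0
shift after turn cm [-0.   -0.01  8.07] shift before turn cm [-0.   -0.01  8.07]
```

View pics/d.png

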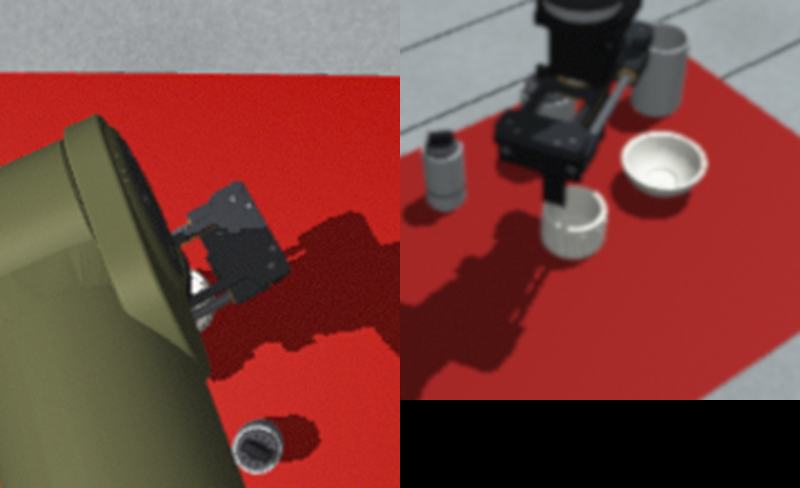

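Call:
{"name": "arm_command", "arguments": {"targets": [[[0,0,1.5],0],[[0,0,1.5],0],[[0,0,1],0],[[0,0,0.5],0],[[0,0,0.4],0],[[0,0,0.4],0],[[0,0,0.4],0],[[0,0,0],0],[[0,0,0],0],[[0,0,0],0]]}}

```text
time_s: 19.1
eef_pos: [0.5357, 0.1489, 0.2229]
tcp_rot: [0.964, 0.267, 0.0, 0.0]
ft_force: [-0.4, -1.1, 0.1]
gripper_width: 1.0
```

```bash
python3 go.py .5355 .149 .199; python3 - <<'E'
from h import *
s=r.get_image("scene")
crop(s,"pics/e.png",(220,85,380,245),4)
E
```

```text
t 19.1 p [0.5357 0.1489 0.2229] jaw -59.0 q [ 0.13  0.33 -0.52  1.87  0.19  0.99 -1.5 ] f [-0.4 -1.1  0.1] w 87.0
tool z [ 0. -0. -1.]
turn tool z deg -0.0
shift after turn cm [-0.01 -0.02  2.39] shift before turn cm [-0.01 -0.02  2.39]
```

View pics/e.png

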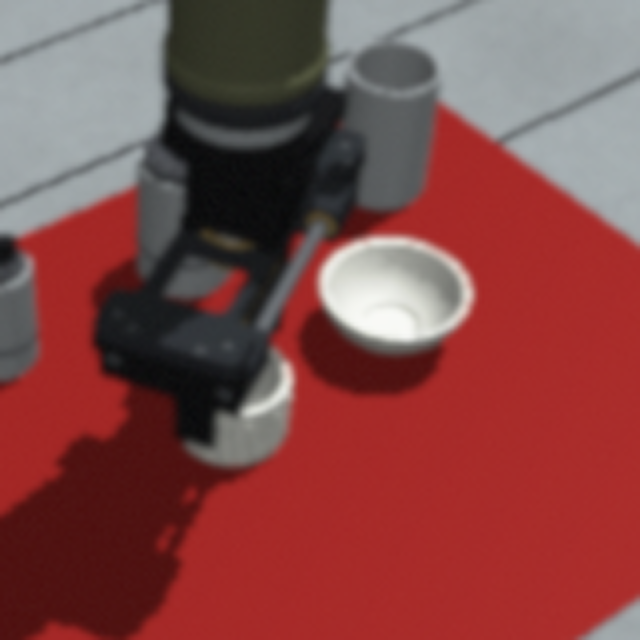

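No force, and the finger is outside the ramekin wall. Going down and gripping.

Call:
{"name": "arm_command", "arguments": {"targets": [[[0,0,0.8],0],[[0,0,0.8],0],[[0,0,0.5],0],[[0,0,0.3],0],[[0,0,0],0],[[0,0,0],0],[[0,0,0],0],[[0,0,0],0],[[0,0,0],0],[[0,0,0],0]]}}

```text
time_s: 20.4
eef_pos: [0.5356, 0.1489, 0.1987]
tcp_rot: [0.964, 0.267, -0.0, 0.0]
ft_force: [-0.0, -0.3, 0.3]
gripper_width: 1.0
```

Call:
{"name": "arm_command", "arguments": {"targets": [[[0,0,0],0],[[0,0,0],0],[[0,0,0],0],[[0,0,0],0],[[0,0,0],0],[[0,0,0],0],[[0,0,0],0],[[0,0,0],0],[[0,0,-1],0],[[0,0,-1],0]], "hand": 0, "squeeze": 25}}

```text
time_s: 21.65
eef_pos: [0.5356, 0.1488, 0.2194]
tcp_rot: [0.964, 0.267, -0.0, 0.0]
ft_force: [0.5, 0.3, -0.4]
gripper_width: 0.709
```

```bash
python3 go.py .5317 -.1788 .30 -104.1
```

```text
t 21.65 p [0.5356 0.1488 0.2194] jaw -59.0 q [ 0.13  0.34 -0.52  1.87  0.2   0.99 -1.5 ] f [ 0.5  0.3 -0.4] w 61.7
tool z [-0. -0. -1.]
turn tool z deg 45.1
shift after turn cm [ 7.6  31.87 -8.06] shift before turn cm [-17.19  27.89  -8.06]
```

Call:
{"name": "arm_command", "arguments": {"targets": [[[0,0,-2],0],[[0,0,-3],9.02],[[0,0,-3],9.02],[[0,0,0],9.02],[[0,0,0],9.02],[[0,0,0],9.02],[[0.9,3.6,0],0],[[0.9,4,0],0],[[1,4,0],0],[[1,4,0],0]]}}

```text
time_s: 22.9
eef_pos: [0.5343, -0.0128, 0.3004]
tcp_rot: [0.992, -0.123, 0.001, -0.0]
ft_force: [1.2, -0.6, -1.1]
gripper_width: 0.715
```

Call:
{"name": "arm_command", "arguments": {"targets": [[[1,4,0],0],[[1,4,0],0],[[0.9,4,0],0],[[0.9,4.2,0],0],[[0,0,2],0],[[0,0,2],0],[[0,0,0],0],[[0,0,0],0],[[0,0,0],0],[[0,0,0],0]]}}

```text
time_s: 24.15
eef_pos: [0.5319, -0.178, 0.2596]
tcp_rot: [0.992, -0.123, 0.001, 0.0]
ft_force: [-0.5, -0.5, -1.3]
gripper_width: 0.717
```

```bash
python3 go.py .5317 -.1788 .21 -104.1; python3 - <<'E'
from h import *
t=r.get_image("top");s=r.get_image("scene")
crop(t,"pics/f1.png",(340,110,512,320),3)
crop(s,"pics/f2.png",(20,150,230,370),3)
cv2.imwrite("pics/f.png",np.hstack([cv2.resize(cv2.imread("pics/f1.png"),(400,488)),cv2.resize(cv2.imread("pics/f2.png"),(400,488))]))
E
```

```text
t 24.15 p [ 0.5319 -0.178   0.2596] jaw -104.1 q [ 0.46  0.26 -0.21  1.84  0.06  1.05 -1.59] f [-0.5 -0.5 -1.3] w 62.4
tool z [ 0.001 -0.001 -1.   ]
turn tool z deg -0.0
shift after turn cm [-0.    0.08  4.96] shift before turn cm [-0.    0.08  4.96]
```

View pics/f.png

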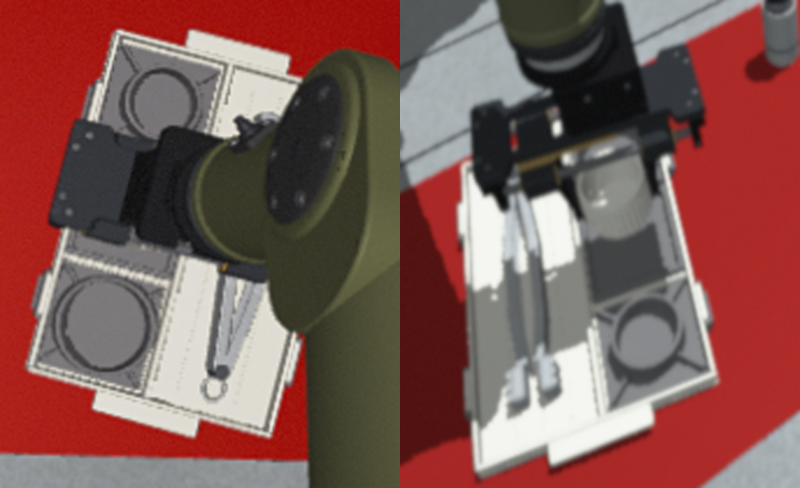

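Call:
{"name": "arm_command", "arguments": {"targets": [[[0,0.1,1.2],0],[[0,0,1.2],0],[[0,0,1],0],[[0,0,0.8],0],[[0,0,0.4],0],[[0,0,0.1],0],[[0,0,0],0],[[0,0,0],0],[[0,0,0],0],[[0,0,0],0]]}}

```text
time_s: 25.5
eef_pos: [0.5314, -0.1791, 0.2119]
tcp_rot: [0.992, -0.123, 0.0, 0.0]
ft_force: [-0.5, -0.3, -1.2]
gripper_width: 0.714
```

Call:
{"name": "arm_command", "arguments": {"targets": [[[0,0,0.1],0],[[0,0,0.1],0],[[0,0,0.1],0],[[0,0,0.1],0],[[0,0,0],0],[[0,0,0],0],[[0,0,0],0],[[0,0,0],0],[[0,0,0],0],[[0,0,0],0]]}}

```text
time_s: 26.75
eef_pos: [0.5313, -0.179, 0.2077]
tcp_rot: [0.992, -0.123, -0.0, 0.0]
ft_force: [0.3, -0.9, -1.2]
gripper_width: 0.718
```

Call:
{"name": "arm_command", "arguments": {"targets": [[[0,0,0.05],0],[[0,0,0.05],0],[[0,0,0.05],0],[[0,0,0.05],0],[[0,0,0],0],[[0,0,0],0],[[0,0,0],0],[[0,0,0],0],[[0,0,0],0],[[0,0,0],0]]}}

```text
time_s: 28.0
eef_pos: [0.5314, -0.179, 0.2076]
tcp_rot: [0.992, -0.123, -0.0, 0.0]
ft_force: [-5.5, 0.8, 12.0]
gripper_width: 0.715
```

Call:
{"name": "arm_command", "arguments": {"targets": [[[0,0,-0.1],0],[[0,0,0],0],[[0,0,0],0],[[0,0,0],0],[[0,0,0],0],[[0,0,0],0],[[0,0,0],0],[[0,0,-1],0],[[0,0,-1],0],[[0,0,-2],0]], "hand": 95}}

```text
time_s: 29.25
eef_pos: [0.5311, -0.1789, 0.2473]
tcp_rot: [0.992, -0.123, -0.0, -0.0]
ft_force: [0.0, 0.2, 0.9]
gripper_width: 0.947
```

Call:
{"name": "arm_command", "arguments": {"targets": [[[0,0,-4],0],[[0,0,-4],-8],[[0,0,0],-8],[[0,0,0],-8],[[0,0,0],0],[[0,0,0],0],[[0,0,0],0],[[0,0,0],0],[[0,0,0],0],[[0,0,0],0]]}}

```text
time_s: 30.5
eef_pos: [0.5313, -0.179, 0.3267]
tcp_rot: [0.996, 0.086, -0.0, -0.0]
ft_force: [0.1, -1.0, 0.6]
gripper_width: 0.95
```

```bash
python3 go.py .416 .0755 .31 -80; python3 - <<'E'
from h import *
t=r.get_image("top");s=r.get_image("scene")
crop(t,"pics/g1.png",(340,110,512,320),3)
crop(s,"pics/g2.png",(20,150,230,370),3)
cv2.imwrite("pics/g.png",np.hstack([cv2.resize(cv2.imread("pics/g1.png"),(400,488)),cv2.resize(cv2.imread("pics/g2.png"),(400,488))]))
E
```

```text
t 30.5 p [ 0.5313 -0.179   0.3267] jaw -80.1 q [ 0.51  0.2  -0.26  1.77  0.05  1.18 -1.16] f [ 0.1 -1.   0.6] w 82.7
tool z [-0. -0. -1.]
turn tool z deg -0.1
shift after turn cm [ -6.94 -27.07   1.67] shift before turn cm [ -7.01 -27.05   1.67]
```

View pics/g.png

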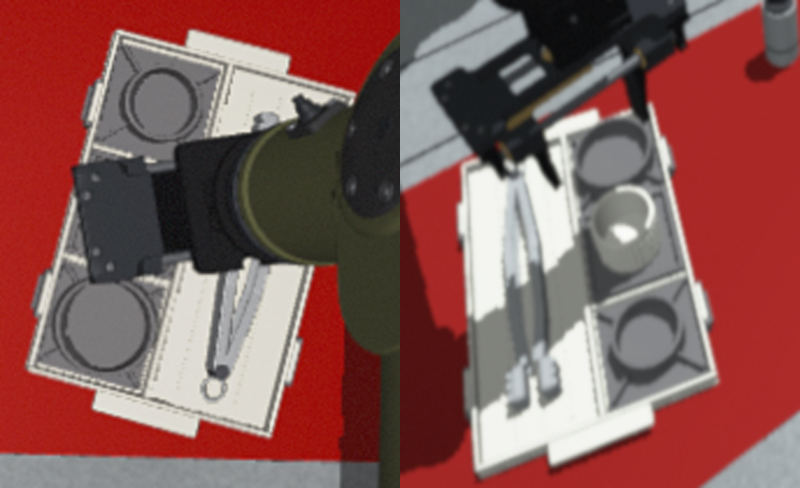

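Call:
{"name": "arm_command", "arguments": {"targets": [[[-0.88,-3.38,0],0],[[-0.88,-3.38,0],0],[[-0.88,-3.38,0],0],[[-0.88,-3.38,0],0],[[-0.88,-3.38,0],0],[[-0.88,-3.38,0],0],[[-0.88,-3.38,0],0],[[-0.85,-3.4,0.7],0],[[0,0,0.8],0],[[0,0,0],0]]}}

```text
time_s: 31.85
eef_pos: [0.4158, 0.075, 0.3113]
tcp_rot: [0.996, 0.086, -0.0, 0.0]
ft_force: [0.6, -0.4, 0.2]
gripper_width: 0.947
```

```bash
python3 go.py .416 .0755 .24 -80; python3 - <<'E'
from h import *
t=r.get_image("top");s=r.get_image("scene")
crop(t,"pics/i1.png",(150,160,310,340),3)
crop(s,"pics/i2.png",(170,85,330,265),3)
cv2.imwrite("pics/i.png",np.hstack([cv2.resize(cv2.imread("pics/i1.png"),(400,450)),cv2.resize(cv2.imread("pics/i2.png"),(400,450))]))
E
```

```text
t 31.85 p [0.4158 0.075  0.3113] jaw -80.1 q [ 0.28 -0.08 -0.49  2.08 -0.04  1.13 -1.59] f [ 0.6 -0.4  0.2] w 82.4
tool z [-0.001 -0.001 -1.   ]
turn tool z deg -0.1
shift after turn cm [ 0.03 -0.05  7.13] shift before turn cm [ 0.03 -0.05  7.13]
```

View pics/i.png

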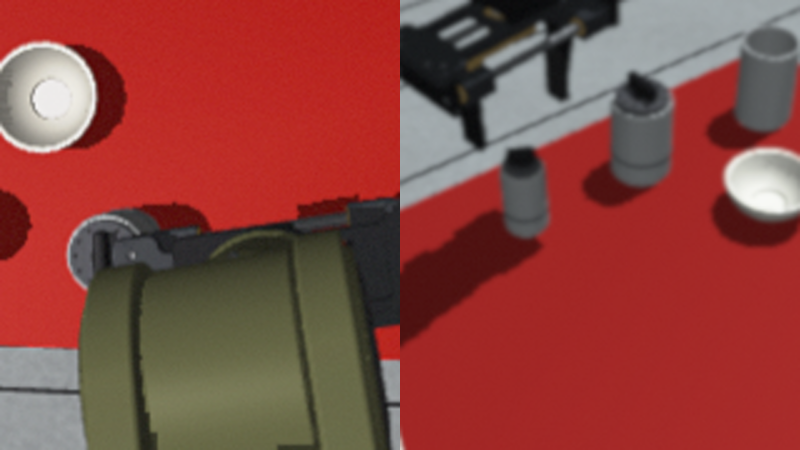

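Call:
{"name": "arm_command", "arguments": {"targets": [[[0,0,1.5],0],[[0,0,1.5],0],[[0,0,1.5],0],[[0,0,1.5],0],[[0,0,1],0],[[0,0,0],0],[[0,0,0],0],[[0,0,0],0],[[0,0,0],0],[[0,0,0],0]]}}

```text
time_s: 33.2
eef_pos: [0.416, 0.0756, 0.2419]
tcp_rot: [0.996, 0.086, 0.0, 0.0]
ft_force: [-0.2, -0.4, 0.8]
gripper_width: 0.947
```

```bash
python3 go.py .416 .0755 .222 -80; python3 - <<'E'
from h import *
s=r.get_image("scene")
crop(s,"pics/j.png",(170,85,330,245),4)
E
```

```text
t 33.2 p [0.416  0.0756 0.2419] jaw -80.1 q [ 0.27  0.01 -0.51  2.16  0.01  0.97 -1.64] f [-0.2 -0.4  0.8] w 82.4
tool z [ 0. -0. -1.]
turn tool z deg -0.1
shift after turn cm [-0.    0.01  1.99] shift before turn cm [-0.    0.01  1.99]
```

View pics/j.png

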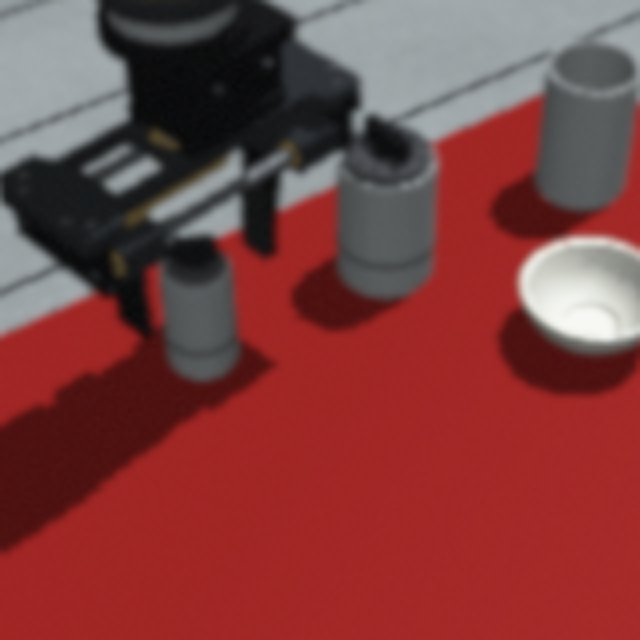

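```bash
python3 - <<'E'
from h import *
s=np.load('/tmp/s.npy',allow_pickle=True).item()
for n,P in dict(tipR=[.416-.17*.041,.0756+.985*.041,.06],tipL=[.416+.17*.041,.0756-.985*.041,.06],mid=[.416,.0756,.06]).items():
    print(n,(proj(s,[P])[0]-[170,85])*4)
E
```

```text
tipR [249.68550621 252.22742613]
tipL [140.83034808 321.85279244]
mid [196.42516802 286.27630846]
```

Projected fingertips match the picture, and the shaker lies midway between them. Going down and gripping.

Call:
{"name": "arm_command", "arguments": {"targets": [[[0,0,0.8],0],[[0,0,0.8],0],[[0,0,0.4],0],[[0,0,0],0],[[0,0,0],0],[[0,0,0],0],[[0,0,0],0],[[0,0,0],0],[[0,0,0],0],[[0,0,0],0]]}}

```text
time_s: 34.5
eef_pos: [0.4159, 0.0756, 0.2217]
tcp_rot: [0.996, 0.086, 0.0, 0.0]
ft_force: [-0.2, -0.0, 0.1]
gripper_width: 0.956
```

Call:
{"name": "arm_command", "arguments": {"targets": [[[0,0,0],0],[[0,0,0],0],[[0,0,0],0],[[0,0,0],0],[[0,0,0],0],[[0,0,0],0],[[0,0,0],0],[[0,0,0],0],[[0,0,0],0],[[0,0,0],0]], "hand": 0, "squeeze": 25}}

```text
time_s: 35.75
eef_pos: [0.4159, 0.0756, 0.2217]
tcp_rot: [0.996, 0.086, -0.0, 0.0]
ft_force: [0.1, -0.2, 0.5]
gripper_width: 0.475
```

Call:
{"name": "arm_command", "arguments": {"targets": [[[0,0,-1],0],[[0,0,-2],0],[[0,0,-3],0],[[0,0,-3],0],[[0,0,0],0],[[0,0,0],0],[[0,0,0],0],[[0,0,0],0],[[0,0,0],0],[[0,0,0],0]]}}

```text
time_s: 37.0
eef_pos: [0.4159, 0.0756, 0.3115]
tcp_rot: [0.996, 0.086, -0.0, -0.0]
ft_force: [-0.3, 0.1, -2.2]
gripper_width: 0.473
```

```bash
python3 go.py .6255 -.2026 .33 -80; python3 - <<'E'
from h import *
s=r.get_image("scene")
crop(s,"pics/k.png",(170,45,330,205),4)
E
```

```text
t 37.0 p [0.4159 0.0756 0.3115] jaw -80.1 q [ 0.28 -0.08 -0.5   2.08 -0.04  1.13 -1.59] f [-0.3  0.1 -2.2] w 41.2
tool z [-0. -0. -1.]
turn tool z deg -0.1
shift after turn cm [15.81 31.03 -1.86] shift before turn cm [15.89 30.99 -1.86]
```

View pics/k.png

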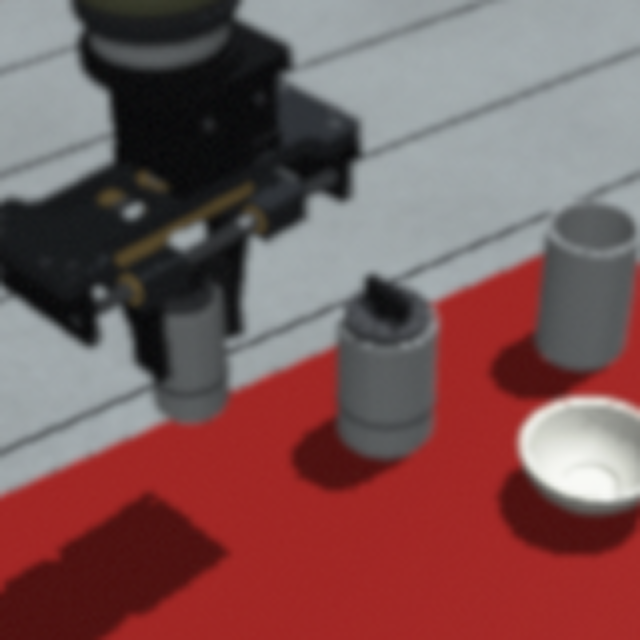

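```bash
python3 go.py .629 -.2008 .33
```

```text
t 37.05 p [0.4159 0.0756 0.3116] jaw -80.1 q [ 0.28 -0.08 -0.5   2.08 -0.04  1.13 -1.59] f [-0.1 -0.1 -1.6] w 41.6
tool z [-0. -0. -1.]
turn tool z deg -0.0
shift after turn cm [16.26 30.88 -1.84] shift before turn cm [16.26 30.88 -1.84]
```

Call:
{"name": "arm_command", "arguments": {"targets": [[[1.4,2.6,-0.9],0],[[1.8,3.5,-0.9],0],[[1.8,3.5,0],0],[[1.8,3.5,0],0],[[1.8,3.5,0],0],[[1.9,3.5,0],0],[[1.9,3.5,0],0],[[1.9,3.5,0],0],[[1.4,2.6,0],0],[[0.56,1.18,0],0]]}}

```text
time_s: 38.3
eef_pos: [0.6294, -0.2026, 0.329]
tcp_rot: [0.996, 0.085, -0.0, 0.0]
ft_force: [-0.1, 1.0, -1.4]
gripper_width: 0.473
```

Call:
{"name": "arm_command", "arguments": {"targets": [[[0,0,2],0],[[0,0,2],0],[[0,0,0],0],[[0,0,0],0],[[0,0,0],0],[[0,0,0],0],[[0,0,0],0],[[0,0,0],0],[[0,0,0],0],[[0,0,0],0]]}}

```text
time_s: 39.55
eef_pos: [0.629, -0.2009, 0.2897]
tcp_rot: [0.996, 0.086, -0.0, 0.0]
ft_force: [0.1, -0.9, -2.3]
gripper_width: 0.473
```

```bash
python3 go.py .629 -.2008 .236; python3 - <<'E'
from h import *
t=r.get_image("top");s=r.get_image("scene")
crop(t,"pics/l1.png",(340,110,512,320),3)
crop(s,"pics/l2.png",(60,190,220,370),4)
cv2.imwrite("pics/l.png",np.hstack([cv2.resize(cv2.imread("pics/l1.png"),(328,400)),cv2.resize(cv2.imread("pics/l2.png"),(450,506))[:400]]))
E
```

```text
t 39.55 p [ 0.629  -0.2009  0.2897] jaw -80.1 q [ 0.48  0.43 -0.27  1.55  0.12  1.18 -1.21] f [ 0.1 -0.9 -2.3] w 41.1
tool z [-0. -0. -1.]
turn tool z deg -0.0
shift after turn cm [ 0.   -0.    5.37] shift before turn cm [ 0.   -0.    5.37]
```

View pics/l.png

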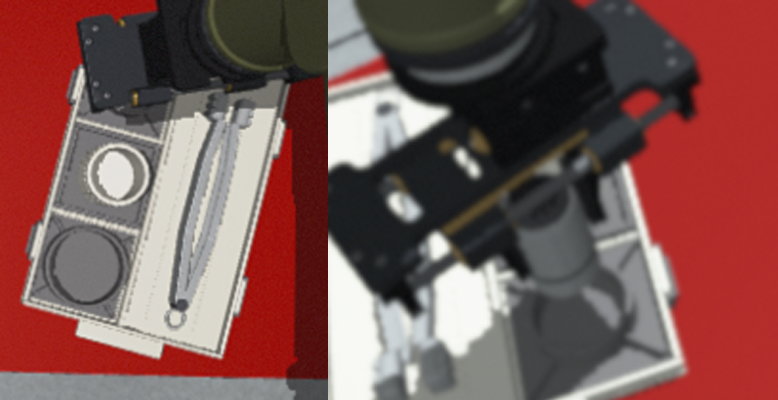

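```bash
cat > chk.py <<'E'
from ov import circ,draw,tr,pos
from h import *
import sys
# args: x y zbase R  ring bay x, ringR
x,y,zb,R,b,rr=[float(v) for v in sys.argv[1:7]]
s=r.get_image("scene")
pl=[(circ(x,y,zb,R),(0,255,255)),(circ(*tr(b,.055),.030,rr),(0,255,0)),(circ(*tr(b,.055),.010,rr),(255,255,0))]
draw(s,pl,(60,190,220,340),sys.argv[7],5)
E
python3 chk.py .626 -.2014 .0697 .021 .098 .029 pics/m.png >/dev/null
```

```text
(no output)
```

View pics/m.png

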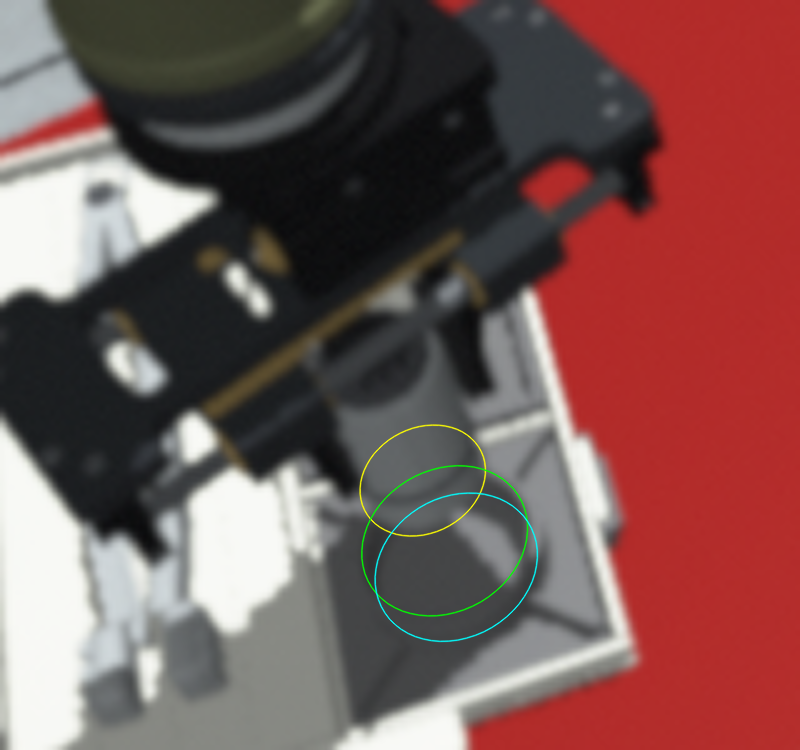

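```bash
python3 - <<'E'
from h import *
s=r.get_image("scene");
im=s["img"][255:325,115:185,::-1].astype(float)
im=np.clip((im-20)*2,0,255).astype(np.uint8)
cv2.imwrite("pics/n.png",cv2.resize(im,None,fx=8,fy=8,interpolation=cv2.INTER_CUBIC))
np.save('/tmp/s2.npy',s,allow_pickle=True)
E
```

```text
(no output)
```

View pics/n.png

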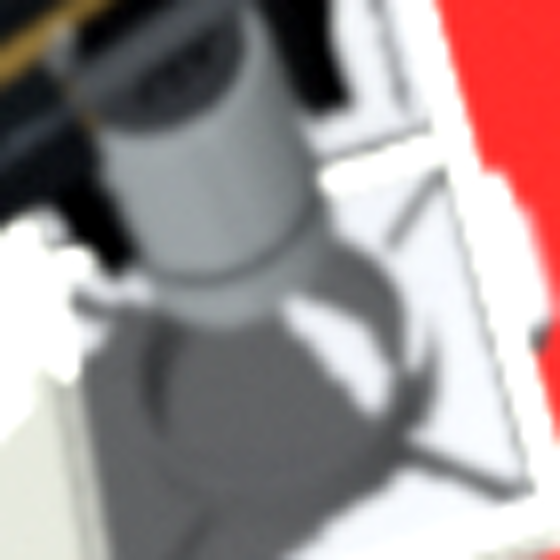

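```bash
python3 - <<'E'
from h import *
s=np.load('/tmp/s2.npy',allow_pickle=True).item()
print(unproj(s,[[144.4,287.3]],.0697))
s0=np.load('/tmp/s.npy',allow_pickle=True).item()
im=s0["img"][190:340,100:190,::-1].astype(float)
im=np.clip((im-30)*1.6,0,255).astype(np.uint8)
cv2.imwrite("pics/p.png",cv2.resize(im[75:],None,fx=8,fy=8,interpolation=cv2.INTER_CUBIC))
E
```

```text
[[ 0.62964688 -0.20247708  0.0697    ]]
```

View pics/p.png

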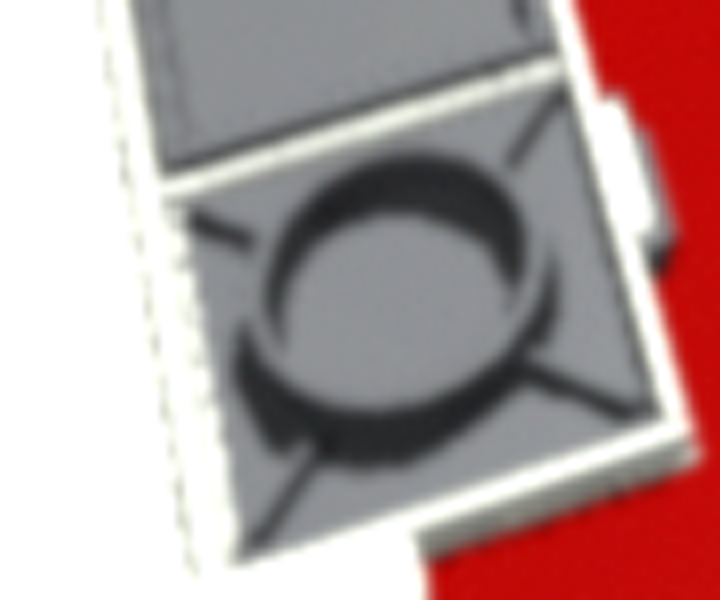

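```bash
python3 - <<'E'
from h import *
s=np.load('/tmp/s.npy',allow_pickle=True).item()
print(unproj(s,[[148.7,299.3]],.030))
E
```

```text
[[ 0.63053492 -0.20397652  0.03      ]]
```

In the same camera the shaker and ring agree to within 2 mm. Lowering.

Call:
{"name": "arm_command", "arguments": {"targets": [[[0,0,1],0],[[0,0,1],0],[[0,0,1],0],[[0,0,0.8],0],[[0,0,0.8],0],[[0,0,0.5],0],[[0,0,0.4],0],[[0,0,0],0],[[0,0,0],0],[[0,0,0],0]]}}

```text
time_s: 41.0
eef_pos: [0.6291, -0.2009, 0.2351]
tcp_rot: [0.996, 0.086, 0.0, 0.0]
ft_force: [0.2, -0.4, -0.9]
gripper_width: 0.473
```

Call:
{"name": "arm_command", "arguments": {"targets": [[[0,0,0.1],0],[[0,0,0.1],0],[[0,0,0.1],0],[[0,0,0.1],0],[[0,0,0],0],[[0,0,0],0],[[0,0,0],0],[[0,0,0],0],[[0,0,0],0],[[0,0,0],0]]}}

```text
time_s: 42.25
eef_pos: [0.629, -0.2008, 0.2308]
tcp_rot: [0.996, 0.086, -0.0, 0.0]
ft_force: [0.2, 0.4, -1.2]
gripper_width: 0.475
```

Call:
{"name": "arm_command", "arguments": {"targets": [[[0,0,0.1],0],[[0,0,0.05],0],[[0,0,0],0],[[0,0,0],0],[[0,0,0],0],[[0,0,0],0],[[0,0,0],0],[[0,0,0],0],[[0,0,0],0],[[0,0,0],0]]}}

```text
time_s: 43.5
eef_pos: [0.6291, -0.2008, 0.2298]
tcp_rot: [0.996, 0.086, 0.0, 0.0]
ft_force: [-1.7, 0.8, 5.0]
gripper_width: 0.471
```

Call:
{"name": "arm_command", "arguments": {"targets": [[[0,0,0],0],[[0,0,0],0],[[0,0,0],0],[[0,0,0],0],[[0,0,0],0],[[0,0,0],0],[[0,0,-1],0],[[0,0,-1],0],[[0,0,-2],0],[[0,0,-3],0]], "hand": 80}}

```text
time_s: 44.75
eef_pos: [0.6288, -0.2008, 0.3005]
tcp_rot: [0.996, 0.086, -0.0, -0.0]
ft_force: [0.5, 0.4, 0.8]
gripper_width: 0.798
```

Call:
{"name": "arm_command", "arguments": {"targets": [[[0,0,-4],0],[[0,0,-2],0],[[-2.8,-2,0],0],[[-2.8,-2,0],0],[[-2.8,-2,0],0],[[-2.8,-2,0],0],[[0,0,0],0],[[0,0,0],0],[[0,0,0],0],[[0,0,0],0]]}}

```text
time_s: 46.0
eef_pos: [0.5055, -0.1415, 0.359]
tcp_rot: [0.996, 0.086, -0.0, -0.0]
ft_force: [0.1, -0.3, 0.9]
gripper_width: 0.802
```

```bash
python3 go.py .412 .209 .34 -64; python3 - <<'E'
from h import *
t=r.get_image("top");s=r.get_image("scene")
crop(t,"pics/q1.png",(340,110,512,320),3)
crop(s,"pics/q2.png",(60,190,220,370),4)
cv2.imwrite("pics/q.png",np.hstack([cv2.resize(cv2.imread("pics/q1.png"),(328,400)),cv2.resize(cv2.imread("pics/q2.png"),(450,506))[:400]]))
E
```

```text
t 46.0 p [ 0.5055 -0.1415  0.359 ] jaw -80.2 q [ 0.51  0.1  -0.3   1.81  0.03  1.24 -1.2 ] f [ 0.1 -0.3  0.9] w 69.8
tool z [-0.  0. -1.]
turn tool z deg -16.2
shift after turn cm [  6.96 -35.6    1.92] shift before turn cm [ -3.22 -36.13   1.92]
```

View pics/q.png

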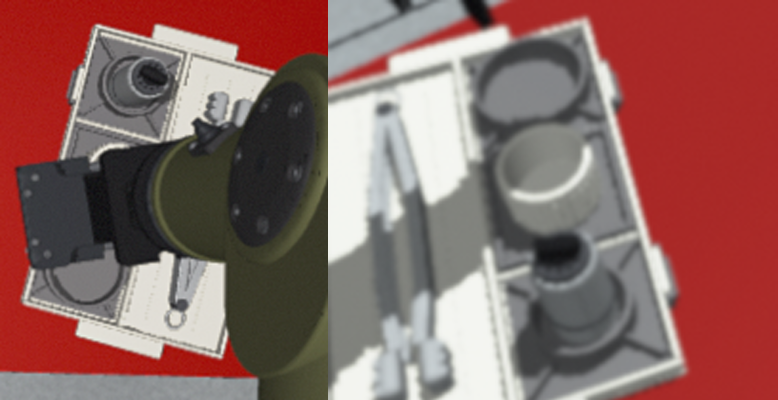

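```bash
python3 go.py .411 .2095 .34
```

```text
t 46.1 p [ 0.5053 -0.1414  0.359 ] jaw -80.2 q [ 0.51  0.1  -0.3   1.81  0.03  1.24 -1.2 ] f [0.3 1.4 1.3] w 69.6
tool z [-0.  0. -1.]
turn tool z deg -0.0
shift after turn cm [ -3.29 -36.18   1.91] shift before turn cm [ -3.29 -36.18   1.91]
```

Call:
{"name": "arm_command", "arguments": {"targets": [[[-0.3,-3.5,0],0],[[-0.4,-4.5,0],0],[[-0.4,-4.5,0],0],[[-0.4,-4.5,0],0],[[-0.4,-4.5,0],0],[[-0.4,-4.5,0],0],[[-0.4,-4.5,0],0],[[-0.4,-3.5,0.9],0],[[-0.19,-2.18,1],0],[[0,0,0],0]], "hand": 100}}

```text
time_s: 47.35
eef_pos: [0.4099, 0.211, 0.3398]
tcp_rot: [0.996, 0.088, -0.001, -0.0]
ft_force: [0.8, -0.9, -1.0]
gripper_width: 1.0
```

Call:
{"name": "arm_command", "arguments": {"targets": [[[0,0,1.5],0],[[0,0,1.5],0],[[0,0,1.5],0],[[0,0,0],0],[[0,0,0],0],[[0,0,0],0],[[0,0,0],0],[[0,0,0],0],[[0,0,0],0],[[0,0,0],0]]}}

```text
time_s: 48.6
eef_pos: [0.4106, 0.2097, 0.2953]
tcp_rot: [0.996, 0.086, 0.0, 0.0]
ft_force: [0.3, -0.0, 0.9]
gripper_width: 1.002
```

```bash
python3 go.py .411 .2095 .234; python3 - <<'E'
from h import *
s=r.get_image("scene");t=r.get_image("top")
crop(s,"pics/u.png",(200,45,360,205),4)
crop(t,"pics/u2.png",(80,160,280,330),3)
E
```

```text
t 48.6 p [0.4106 0.2097 0.2953] jaw -80.1 q [ 0.16  0.04 -0.69  2.02  0.03  1.1  -1.95] f [ 0.3 -0.   0.9] w 87.2
tool z [ 0. -0. -1.]
turn tool z deg -0.0
shift after turn cm [0.04 0.02 6.13] shift before turn cm [0.04 0.02 6.13]
```

View pics/u.png

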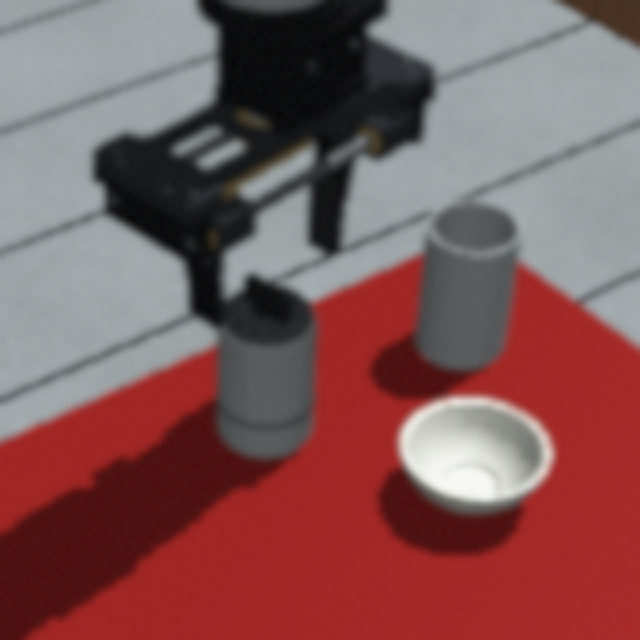

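View pics/u2.png

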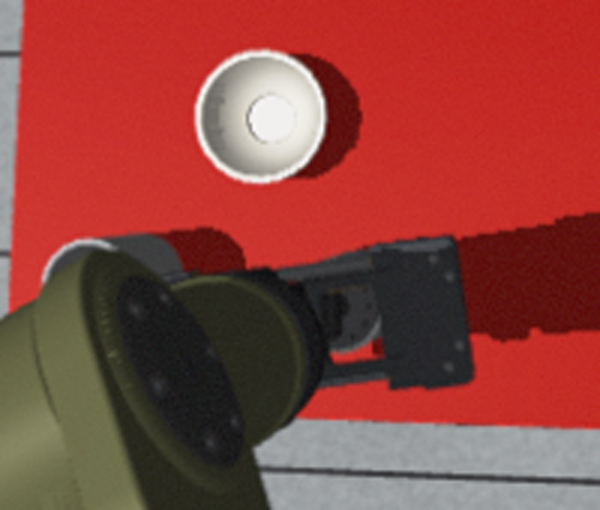

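The fingertips, at (207,318) and (326,248), straddle the shaker's axis at about (266,285). Descending.

Call:
{"name": "arm_command", "arguments": {"targets": [[[0,0,1],0],[[0,0,0.5],0],[[0,0,0.5],0],[[0,0,0.8],0],[[0,0,1],0],[[0,0,1],0],[[0,0,0.8],0],[[0,0,0.5],0],[[0,0,0],0],[[0,0,0],0]]}}

```text
time_s: 49.95
eef_pos: [0.4108, 0.2097, 0.2345]
tcp_rot: [0.996, 0.086, 0.0, -0.0]
ft_force: [0.2, -0.5, -0.3]
gripper_width: 0.995
```

Call:
{"name": "arm_command", "arguments": {"targets": [[[0,0,0],0],[[0,0,0],0],[[0,0,0],0],[[0,0,0],0],[[0,0,0],0],[[0,0,0],0],[[0,0,0],0],[[0,0,0],0],[[0,0,0],0],[[0,0,0],0]], "hand": 0, "squeeze": 35}}

```text
time_s: 51.2
eef_pos: [0.4106, 0.2096, 0.2343]
tcp_rot: [0.996, 0.086, 0.0, 0.0]
ft_force: [-0.8, -1.7, 2.5]
gripper_width: 0.674
```

Call:
{"name": "arm_command", "arguments": {"targets": [[[0,0,-1],0],[[0,0,-2],0],[[0,0,-3],0],[[0,0,-3],0],[[0,0,0],0],[[0,0,0],0],[[0,0,0],0],[[0,0,0],0],[[0,0,0],0],[[0,0,0],0]]}}

```text
time_s: 52.45
eef_pos: [0.4106, 0.2096, 0.324]
tcp_rot: [0.996, 0.086, -0.0, 0.0]
ft_force: [-0.5, 0.1, -2.2]
gripper_width: 0.681
```

```bash
python3 go.py .439 -.1545 .36 -80.1; python3 - <<'E'
from h import *
s=r.get_image("scene");t=r.get_image("top")
crop(s,"pics/v.png",(200,25,360,185),4)
E
```

```text
t 52.45 p [0.4106 0.2096 0.324 ] jaw -80.1 q [ 0.17  0.   -0.69  1.98  0.    1.16 -1.92] f [-0.5  0.1 -2.2] w 59.3
tool z [-0. -0. -1.]
turn tool z deg -0.0
shift after turn cm [-3.46 36.36 -3.6 ] shift before turn cm [-3.44 36.36 -3.6 ]
```

View pics/v.png

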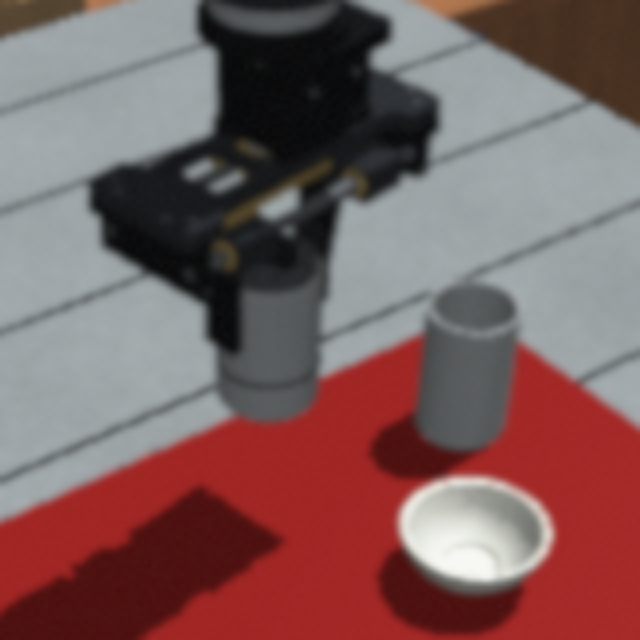

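Call:
{"name": "arm_command", "arguments": {"targets": [[[-0.3,2.5,-1.8],0],[[-0.4,3.7,-1.8],0],[[-0.4,4.1,0],0],[[-0.4,4.1,0],0],[[-0.4,4.1,0],0],[[-0.4,4.1,0],0],[[-0.4,4.1,0],0],[[-0.4,4.1,0],0],[[-0.3,3.5,0],0],[[-0.1,2,0],0]]}}

```text
time_s: 53.8
eef_pos: [0.4381, -0.1558, 0.3602]
tcp_rot: [0.996, 0.085, -0.0, 0.0]
ft_force: [0.0, 0.4, -2.0]
gripper_width: 0.677
```

Call:
{"name": "arm_command", "arguments": {"targets": [[[0,0,2],0],[[0,0,2],0],[[0,0,1],0],[[0,0,0],0],[[0,0,0],0],[[0,0,0],0],[[0,0,0],0],[[0,0,0],0],[[0,0,0],0],[[0,0,0],0]]}}

```text
time_s: 55.05
eef_pos: [0.4383, -0.154, 0.3103]
tcp_rot: [0.996, 0.086, -0.0, 0.0]
ft_force: [0.3, -0.5, -2.0]
gripper_width: 0.68
```

```bash
python3 go.py .4385 -.154 .244 -80.1; python3 - <<'E'
from h import *
s=r.get_image("scene")
np.save('/tmp/s3.npy',s,allow_pickle=True)
im=np.clip((s["img"][165:255,80:190,::-1].astype(float)-20)*1.8,0,255).astype(np.uint8)
cv2.imwrite("pics/w.png",cv2.resize(im,None,fx=6,fy=6,interpolation=cv2.INTER_CUBIC))
s=np.load('/tmp/s.npy',allow_pickle=True).item()
im=np.clip((s["img"][190:250,100:180,::-1].astype(float)-30)*1.6,0,255).astype(np.uint8)
cv2.imwrite("pics/x.png",cv2.resize(im,None,fx=8,fy=8,interpolation=cv2.INTER_CUBIC))
E
```

```text
t 55.05 p [ 0.4383 -0.154   0.3103] jaw -80.1 q [ 0.52  0.01 -0.24  2.01  0.    1.13 -1.12] f [ 0.3 -0.5 -2. ] w 59.2
tool z [-0. -0. -1.]
turn tool z deg -0.0
shift after turn cm [0.02 0.   6.63] shift before turn cm [0.02 0.   6.63]
```

View pics/w.png

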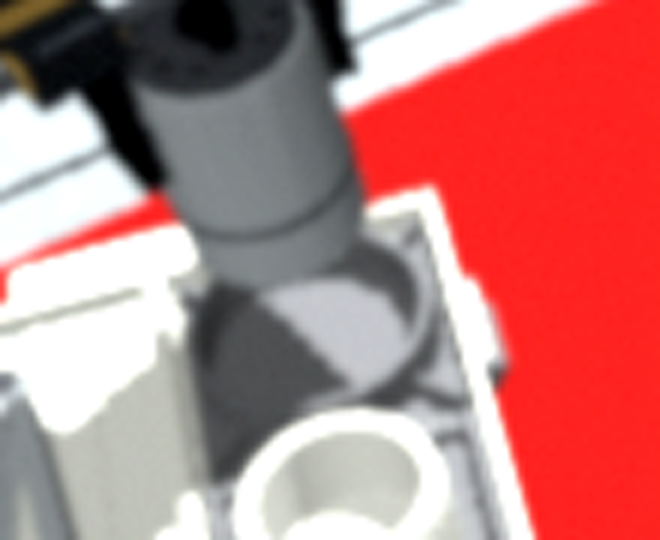

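View pics/x.png

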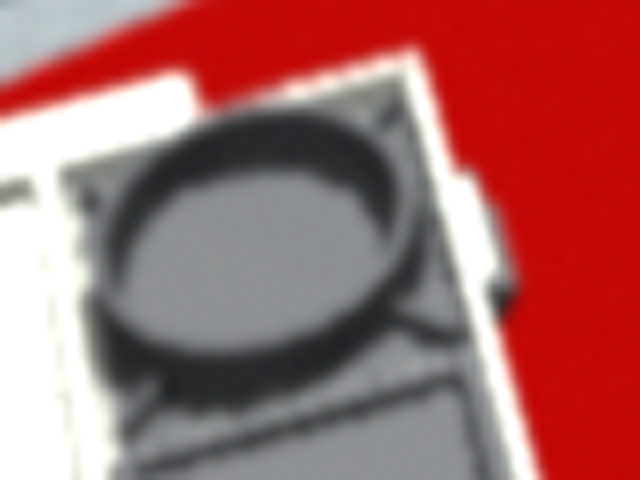

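```bash
python3 - <<'E'
from h import *
s=np.load('/tmp/s3.npy',allow_pickle=True).item();a=np.linspace(0,6.28,90)
c=np.array([.4373,-.1542]);P=np.c_[c[0]+.03*np.cos(a),c[1]+.03*np.sin(a),0*a+.078]
p=(proj(s,P)-[80,165]+.5)*6-.5; print("pred base extents in w.png",p.min(0),p.max(0))
print("ring world",unproj(s,[[131.1,218.3]],.030))
a=np.linspace(0,6.28,90);P=np.c_[.4375+.038*np.cos(a),-.155+.038*np.sin(a),0*a+.030]
p=(proj(s,P)-[100,190]+.5)*8-.5; print("pred ring ext in x.png",p.min(0),p.max(0))
E
```

```text
pred base extents in w.png [182.78865851 153.99554333] [366.51388828 290.68132671]
ring world [[ 0.44156473 -0.15610907  0.03      ]]
pred ring ext in x.png [101.09594219 107.10960414] [397.83245659 335.84080602]
```

Call:
{"name": "arm_command", "arguments": {"targets": [[[0.2,0.2,1],0],[[0,0,1.2],0],[[0,0,1],0],[[0,0,1],0],[[0,0,1],0],[[0,0,0.8],0],[[0,0,0.4],0],[[0,0,0.1],0],[[0,0,0],0],[[0,0,0],0]]}}

```text
time_s: 56.35
eef_pos: [0.4407, -0.1557, 0.2456]
tcp_rot: [0.996, 0.086, 0.0, 0.0]
ft_force: [-0.5, -0.3, -1.0]
gripper_width: 0.677
```

Call:
{"name": "arm_command", "arguments": {"targets": [[[0,0,0.1],0],[[0,0,0.1],0],[[0,0,0.05],0],[[0,0,0.05],0],[[0,0,0],0],[[0,0,0],0],[[0,0,0],0],[[0,0,0],0],[[0,0,0],0],[[0,0,0],0]]}}

```text
time_s: 57.6
eef_pos: [0.4406, -0.1556, 0.2423]
tcp_rot: [0.996, 0.086, 0.0, 0.0]
ft_force: [-1.5, 0.4, -0.3]
gripper_width: 0.681
```

Call:
{"name": "arm_command", "arguments": {"targets": [[[0,0,0.1],0],[[0,0,0],0],[[0,0,0],0],[[0,0,0],0],[[0,0,0],0],[[0,0,0],0],[[0,0,0],0],[[0,0,0],0],[[0,0,0],0],[[0,0,0],0]]}}

```text
time_s: 58.85
eef_pos: [0.4407, -0.1556, 0.2423]
tcp_rot: [0.996, 0.086, -0.0, 0.0]
ft_force: [-3.7, 1.9, 8.1]
gripper_width: 0.679
```

```bash
python3 go.py; python3 - <<'E'
from h import *
s=r.get_image("scene")
crop(s,"pics/y.png",(60,150,200,290),4)
E
```

```text
t 58.85 p [ 0.4407 -0.1556  0.2423] jaw -80.1 q [ 0.51  0.1  -0.24  2.07  0.03  0.98 -1.14] f [-3.7  1.9  8.1] w 59.1
tool z [-0. -0. -1.]
```

View pics/y.png

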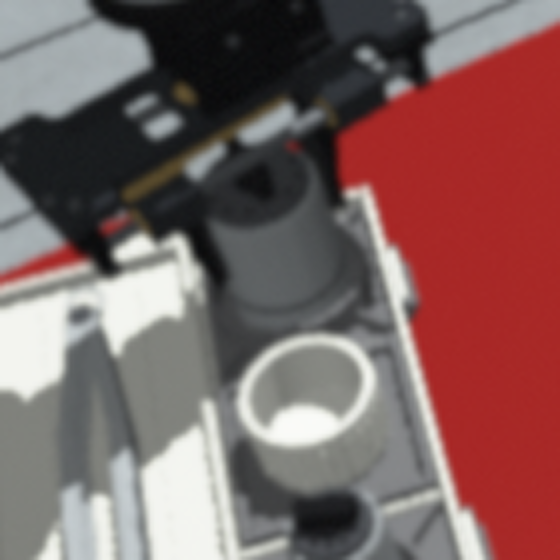

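The shaker is inside the ring, and contact came at the expected floor height. Releasing.

Call:
{"name": "arm_command", "arguments": {"targets": [[[0,0,-0.05],0],[[0,0,0],0],[[0,0,0],0],[[0,0,0],0],[[0,0,0],0],[[0,0,0],0],[[0,0,0],0],[[0,0,-1],0],[[0,0,-2],0],[[0,0,-3],0]], "hand": 95}}

```text
time_s: 60.15
eef_pos: [0.4403, -0.1555, 0.3024]
tcp_rot: [0.996, 0.086, -0.001, -0.0]
ft_force: [-0.3, -0.5, 0.1]
gripper_width: 0.951
```

Call:
{"name": "arm_command", "arguments": {"targets": [[[0,0,-4],0],[[0,0,-4],0],[[0,-4,0],0],[[0,-4,0],0],[[0,-4,0],0],[[0,-4,0],0],[[0,-4,0],0],[[0,-4,0],0],[[0,0,0],0],[[0,0,0],0]]}}

```text
time_s: 61.4
eef_pos: [0.3995, 0.0804, 0.3822]
tcp_rot: [0.996, 0.086, 0.0, 0.0]
ft_force: [0.7, 0.4, -0.5]
gripper_width: 0.948
```

```bash
python3 go.py; python3 - <<'E'
from h import *
t=r.get_image("top");s=r.get_image("scene")
np.save('/tmp/t4.npy',t,allow_pickle=True)
cv2.imwrite("pics/z1.png",t["img"][:,:,::-1]);cv2.imwrite("pics/z2.png",s["img"][:,:,::-1])
crop(t,"pics/z3.png",(340,110,500,310),3);crop(s,"pics/z4.png",(40,180,200,370),3)
cv2.imwrite("pics/z5.png",np.hstack([cv2.resize(cv2.imread("pics/z3.png"),(400,500)),cv2.resize(cv2.imread("pics/z4.png"),(400,500))]))
for c in("top","scene"):
  for n in("beaker","dip_bowl"): print(c,n,[(np.round(x["box"]),x["p"]) for x in r.spot_in(c,n)][:1])
E
```

```text
t 61.4 p [0.3995 0.0804 0.3822] jaw -80.1 q [ 0.32 -0.19 -0.51  2.02 -0.1   1.29 -1.56] f [ 0.7  0.4 -0.5] w 82.5
tool z [ 0.001 -0.001 -1.   ]
top beaker [(array([ 94., 237., 141., 272.]), 0.58)]
top dip_bowl [(array([146., 178., 190., 223.]), 0.93)]
scene beaker [(array([306.,  96., 329., 138.]), 0.74)]
scene dip_bowl [(array([302., 145., 338., 171.]), 0.78)]
```

View pics/z5.png

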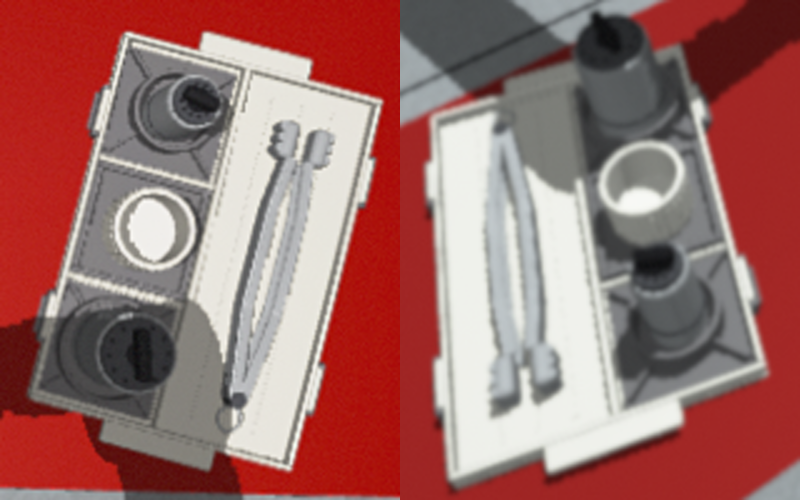

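View pics/z1.png

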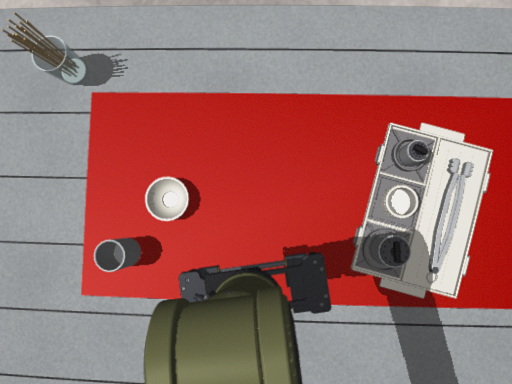

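```bash
python3 - <<'E'
import io,contextlib
with contextlib.redirect_stdout(io.StringIO()):
    from fit import *
t4=np.load('/tmp/t4.npy',allow_pickle=True).item()
f=lambda u,v,z:unproj(t4,[[(u+.5)/2.5-.5+340,(v+.5)/2.5-.5+110]],z)[0,:2]
for n,u,v,z,b in(("ram",155,229,.055,0),("large",133,353,.096,-.098),("small",195,101,.082,.098)):
    p=f(u,v,z);print(n,p,p-tr(b,.055),np.linalg.norm(p-tr(b,.055)))
h=f(302,145,.026);g=f(238,399,.026);print("tongs yaw vs tray",np.arctan2(*(h-g)[::-1])-yaw,"mid",(h+g)/2-tr(0,-.05))
E
```

```text
ram [ 0.53076687 -0.18006223] [-0.00090282 -0.00130104] 0.0015835949368631713
large [ 0.44003248 -0.15344852] [0.00341724 0.00146628] 0.00371854008034674
small [ 0.6244578  -0.20140805] [-0.00226634  0.00119954] 0.002564211790397257
tongs yaw vs tray 0.0008137170233722957 mid [-0.00495488  0.00183989]
```

All the placings measure well inside their limits, and the arm is clear of everything, so I'm handing in.

```bash
python3 -c "
from cell import r
print(r.close_job())"
```

```text
the job is handed in; nothing more can be done
None
```

The kit is packed and the job is handed in, at about 61 s of the 112 s allowed. I placed the tongs in the trough, then the ramekin, the small shaker and the large shaker in their own holders. Each was lowered with the fingers still on it: the three standing pieces until the wrist felt contact, the tongs to the computed trough floor.

Last checks, from the top camera:

| Item | Measured | Limit |
|---|---|---|
| Ramekin, offset from holder centre | about 2 mm | 14.5 mm |
| Large shaker, offset from holder centre | about 4 mm | 11 mm |
| Small shaker, offset from holder centre | about 3 mm | 11 mm |
| Tongs, offset from trough centre | about 5 mm | 40 mm lengthwise, 32 mm across |
| Tongs, angle to the tray | about 0.001 rad | 0.25 rad |

- **Look-alikes:** The beaker and dip bowl show within about 2 pixels (4 mm) of their starting places, and I did not touch them.
- **Heights:** I judged these from the wrist heights at contact, or at release for the tongs, which matched the expected holder and trough floors.
- **Upright and at rest:** I checked this only by eye in the last pictures.
- **Camera disagreement:** The two cameras differed by 2 to 5 mm throughout. For the two shakers I compared shaker and ring within one picture before lowering; for the large one I split a difference of about 3 mm.

No check failed.

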